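# Batch-stamp test-kit cartons for the post

### The job

Get every test-kit carton on the grey mat stamped for the post: crank the press's tray fully out to its loading stop, lay each carton right way up in a pocket of its own, crank the tray in until it reaches its stop beneath the stamp bar, and push the plunger head right down to its stop. Then let the plunger come up, crank the loaded tray fully out again, and move all the cartons into the open mail-out tray, each lying flat and right way up on its floor. Leave the water bottle, the beaker and the stack of plates where they are.

Things in the scene. Friction and masses are not known exactly. Their poses are not given: they have to be found in the camera images.
- press: Grey hand stamping press, fixed. Origin: centre of its base plate's underside (280 mm in x, 400 in y, 12 thick). The tray travels along y: tray centre at y = 0 when out, y = -120 mm when in, under the portal (26 mm columns at x = +-125 mm; 34 mm deep beam along x, top 129 mm above the table, bearing the plunger). Handwheel at x = 0, y = +128 mm.
- carriage (a joint): Position of the sliding tray, m: 0 = fully out at the loading stop, 0.12 = fully in at the stop beneath the stamp bar (along the press's -y). Moved only by the handwheel: 80 mm a turn (12.73 mm per rad), clockwise seen from above winds it in; it stays where it is left.
- pocket0 (a point): Centre of the floor of the pocket at the press's -x end of the sliding aluminium tray (210 by 92 mm), 24 mm above the table; axes as the press. Three pockets in a row along x, 70 mm apart, each 46 mm in x, 76 mm in y, 8 mm deep; ridges between them 24 mm wide.
- pocket1 (a point): The same for the middle pocket.
- pocket2 (a point): The same for the pocket at the press's +x end.
- wheel_axis (a point): Point on the upright axis of the handwheel, at the height of the middle of its crank knob, 106 mm above the table. The dark steel wheel is 124 mm across and lies level, its top 80 mm above the table. z points up.
- crank (a point): Middle of the upright black crank knob, a smooth cylinder 22 mm across that stands 42 mm above the wheel (80 to 122 mm above the table), 50 mm from the wheel's axis.
- plunger (a joint): How far the plunger is pressed, in m: 0 = up, 0.020 = at its stop. A spring brings it back up; it takes 7 N to start and about 14 N at the stop.
- plunger_top (a point): Centre of the top of the black mushroom head of the plunger, 48 mm across (flat top 32 mm across), 177 mm above the table when up; it is pressed straight down.
- mat: Thin grey mat, 270 mm by 130 mm, on which the cartons start in a row along its x. Origin: its centre, on the table.
- outtray: Open grey plastic mail-out tray fixed to the table, 290 mm in x, 140 mm in y, 26 mm high, walls and floor 5 mm thick. Origin: centre of its underside.
- outtray_in (a point): Centre of the inner floor of the mail-out tray, 5 mm above the table, with the tray's axes.
- carton0: White test-kit carton, 38 mm in x, 68 mm in y, 36 mm high, 120 g. Origin: centre of its underside; z points out of its top face, which carries a small grey panel. May be absent.
- carton1: White test-kit carton, 38 mm in x, 68 mm in y, 36 mm high, 120 g. Origin: centre of its underside; z points out of its top face, which carries a small grey panel. May be absent.
- carton2: White test-kit carton, 38 mm in x, 68 mm in y, 36 mm high, 120 g. Origin: centre of its underside; z points out of its top face, which carries a small grey panel. May be absent.
- water: Bystander: loose water bottle, 64 mm across, 190 mm high. Origin: centre of its underside.
- beaker: Bystander: loose glass beaker, 72 mm across, 85 mm high. Origin: centre of its underside.
- plates: Bystander: loose stack of white plates, 110 mm across, 40 mm high. Origin: centre of its underside.

How it is judged:
On the way, in this order (a step that is already met when the one before it is completed fails the run):
1. the tray is wound fully out to its loading stop (value of joint carriage below 0.004 m), for 0.2 s.
2. every carton lies flat and right way up in a pocket of its own ((horizontal distance between carton0 and pocket0 below 0.012 m or horizontal distance between carton0 and pocket1 below 0.012 m or horizontal distance between carton0 and pocket2 below 0.012 m) and z of carton0 in the frame of pocket1 between -0.005 and 0.005 m and angle between each of carton0, carton1, carton2's own z axis and vertical below 0.12 rad and angle between the x axis of each of carton0, carton1, carton2 and the x axis of pocket1, either way round below 0.2 rad and (horizontal distance between carton1 and pocket0 below 0.012 m or horizontal distance between carton1 and pocket1 below 0.012 m or horizontal distance between carton1 and pocket2 below 0.012 m) and z of carton1 in the frame of pocket1 between -0.005 and 0.005 m and (horizontal distance between carton2 and pocket0 below 0.012 m or horizontal distance between carton2 and pocket1 below 0.012 m or horizontal distance between carton2 and pocket2 below 0.012 m) and z of carton2 in the frame of pocket1 between -0.005 and 0.005 m), for 0.2 s.
3. the loaded tray is wound in to its stop beneath the stamp bar (all of step 2 and value of joint carriage above 0.1175 m and value of joint plunger below 0.003 m), for 0.2 s.
4. the plunger is pressed down to its stop over the loaded tray (all of step 2 and value of joint carriage above 0.1175 m and value of joint plunger above 0.018 m), for 0.2 s.
5. the plunger is up and the loaded tray is wound fully out again (all of step 2 and value of joint carriage below 0.004 m and value of joint plunger below 0.003 m), for 0.2 s.
At the end, for the whole second after the job is handed in: Every carton lies flat (within 0.12 rad) and right way up on the floor of the mail-out tray, at rest; the press's tray is out within 4 mm of its loading stop and the plunger is up (x of carton0 in the frame of outtray_in between -0.13 and 0.13 m and y of carton0 in the frame of outtray_in between -0.055 and 0.055 m and z of carton0 in the frame of outtray_in between -0.006 and 0.006 m and angle between each of carton0, carton1, carton2's own z axis and vertical below 0.12 rad and linear speed of each of carton0, carton1, carton2 below 0.02 m/s and x of carton1 in the frame of outtray_in between -0.13 and 0.13 m and y of carton1 in the frame of outtray_in between -0.055 and 0.055 m and z of carton1 in the frame of outtray_in between -0.006 and 0.006 m and x of carton2 in the frame of outtray_in between -0.13 and 0.13 m and y of carton2 in the frame of outtray_in between -0.055 and 0.055 m and z of carton2 in the frame of outtray_in between -0.006 and 0.006 m and value of joint carriage below 0.004 m and value of joint plunger below 0.003 m); the robot touches nothing.
It fails at once if the water bottle is moved by more than 30 mm (distance of water from where it was at the start of the episode above 0.03 m).
It fails at once if the beaker is moved by more than 30 mm (distance of beaker from where it was at the start of the episode above 0.03 m).
It fails at once if the stack of plates is moved by more than 30 mm (distance of plates from where it was at the start of the episode above 0.03 m).
Of carton0, carton1, carton2 only 2 to 3 are there at a start; the rules pass over those that are not, and their reading is None.
At some moment in a run one of carton0, carton1, carton2 may be knocked a few centimetres aside while the robot is not near it.
It also fails if it takes over 210 s, if anything falls off the work surface, if the arm or the gripper's body presses on something with over 40 N, if the wrist force passes 120 N, or if a joint passes its speed limit or range.

### The arm

A 6-joint arm with a two-finger parallel gripper is mounted at the origin on the work surface. World frame = base frame: x ahead of the robot, y to its left, z up, the work surface at z = 0. Lengths are in m, angles in rad, forces in N, time in s.
With the tool pointing down it reaches from about 0.225 to 0.875 m from the base axis. Payload 3.4 kg.
Tool frame: the origin (TCP) lies midway between the tips of the shut fingers; the grasp point (between the pads) lies 19 mm behind it; x points along the fingers, z is the direction in which the jaws open and shut, and the axes are right-handed (so a half turn about x gives the same grasp; the last joint's range is limited). The gripper opens to 85 mm and grips with 20 to 120 N. Pads are 22 mm wide; open, the fingers measure 114 mm over their backs; the gripper's body (76 mm by 85 mm) begins 54 mm behind the grasp point. The pads swing forward as they close: fully open they stand 13 mm farther back than shut.
Start: joints at [-1.364, 0.276, 1.505, -0, 1.361, -0.121], TCP at [0.185, -0.544, 0.231] pointing down, gripper open.
Joint ranges: [-2.89, 2.89], [-0.75, 2.08], [0.22, 2.7], [-1.18, 4.32], [0.11, 2.71], [-2.7, 2.7]. Speed limits (rad/s): [2.57, 2.57, 3.14, 3.14, 3.14, 3.14].

### API

Orientations are given as a unit quaternion [w, x, y, z].
In Python, from rig import manip, eyes gives the robot as it stands. The module is installed in compiled form; this text tells all that it offers.
- The arm moves only by the shell command python3 -m crank 'ROWS' [FORCE]. ROWS is JSON, a list of rows, each a list of 7 numbers: the shift along the tool's x, y, z in cm, then the turn, a rotation vector about the tool's x, y, z in degrees, then the finger opening in cm, from 0 to 8.54. A call has 1 to 5 rows; each row is the pose to reach, as a shift and turn from the pose commanded when the call began, along the tool's axes at that moment; what a row does not reach only later rows make up. A row lasts 1/8 s, in which the tool goes at most 62.5 mm and 10.7 degrees, less where a joint would pass 70% of its speed; a pose out of reach is approached as far as the arm can. A call with a gripper value outside its range is refused whole. The fingers move at their own pace and stop on an object; FORCE is the grip in N (left out, the last holds). Time passes only in rows, so rows that repeat a pose let the fingers close. It gives the time, the measured TCP pose, the force and the opening at its end, in the units of the state.
- manip.get_state(): the state, without advancing time (a new reading comes with each control period).
- eyes.get_image(name): name is "scene" or "top"; returns a dict with "color" (420x560x3 uint8, blue, green, red), "z_map" (420x560 float32, m along the optical axis (not along the pixel's ray), 0 where there is no reading), "vertical_fov" (degrees; the focal length in pixels is half the picture's height over the tangent of half this angle, whatever the lens; pixels are square), "cx", "cy" (the principal point, pixels), "dist" ([k1, k2, p1, p2, k3] as OpenCV has them; the pictures are not rectified), "eye" and "attitude" of the camera in the world. Camera axes: x right, y up, looking along -z (the intrinsics and any distortion apply to the point x, -y, -z); pixel columns grow to the right and rows downward; lengths in m; the calibration is good to about 2 mm. A picture is of the moment at which its call begins.
- manip.sign_off(): hands the job in, once; it reports no verdict.
The state is a dict: "clock": time; "qpos": joint angles; "qd": joint speeds; "effort": joint torques, N m; "position": TCP position; "ee_rot": TCP orientation; "contact_force": force on the tool from outside, world axes, zero at the start; "moment": the same for the moment, N m; "width": finger opening in m.
Only numpy, scipy, OpenCV 4.12 (cv2) and the standard library are available. Lean on these libraries where they do the work, as an engineer would, in place of code of your own. Each camera call takes 0.05 s, during which the arm holds its last target.

## Working session

There is one attempt and no reset: what is moved stays moved. The work goes in short steps, Python scripts to look and compute and a shell command to move; the robot and the scene stay as the last step left them, time stands still between calls to the robot, and variables do not carry over. Pictures are saved under pics/ and viewed, and the job is handed in when it is done.

```bash
mkdir -p pics; cat > h.py <<'E'
import numpy as np, cv2
from rig import manip, eyes
from scipy.spatial.transform import Rotation as R
def shot(name,fn):
    im=eyes.get_image(name); cv2.imwrite('pics/'+fn,im['color']); np.save('pics/'+fn+'.npy',im,allow_pickle=True); return im
def cloud(im):
    h,w=im['z_map'].shape
    f=h/2/np.tan(np.radians(im['vertical_fov'])/2)
    K=np.array([[f,0,im['cx']],[0,f,im['cy']],[0,0,1]])
    u,v=np.meshgrid(np.arange(w),np.arange(h))
    p=cv2.undistortPoints(np.stack([u,v],-1).reshape(-1,1,2).astype(float),K,np.array(im['dist'],float)).reshape(h,w,2)
    z=im['z_map']
    P=np.stack([p[...,0]*z,-p[...,1]*z,-z],-1)
    q=np.array(im['attitude']).ravel()
    M=R.from_quat(q[[1,2,3,0]]).as_matrix() if q.size==4 else q.reshape(3,3)
    W=P@M.T+np.array(im['eye']); W[z<=0]=np.nan
    return W
def tool():
    s=manip.get_state(); q=np.array(s['ee_rot']); return np.array(s['position']),R.from_quat(q[[1,2,3,0]]).as_matrix(),s
E
python3 - <<'E'
from h import *
for n in('scene','top'):
    im=shot(n,n+'0.png'); print(n,im['eye'],im['attitude'],im['vertical_fov'],im['cx'],im['cy'],im['dist'])
p,M,s=tool(); print(s); print(M)
E
```

```text
scene [1.13002115 0.50391739 1.06136603] [0.38870532 0.1239271  0.29660884 0.86346595] 51.42782749080574 266.70178663409433 208.70945159537533 [0.00897301 0.         0.         0.         0.        ]
top [0.38267296 0.02167846 1.13748937] [-0.6840514  -0.07744669  0.08028086  0.72085413] 55.93056569617061 278.5672546684542 212.3935301049465 [-0.05237999  0.          0.          0.          0.        ]
{'clock': 0.1, 'qpos': array([-1.36401868e+00,  2.76512848e-01,  1.50602079e+00,  1.76464289e-05,
        1.36074450e+00, -1.21009042e-01]), 'qd': array([ 7.72683248e-04, -4.92245452e-04, -1.92115305e-03, -8.00759125e-04,
        4.35831128e-04,  3.71916278e-05]), 'effort': array([ 1.09724395e-03, -4.17700946e+01, -2.46404833e+01, -2.16784761e-04,
        5.81844521e-03, -1.81237265e-07]), 'position': array([ 0.18501399, -0.54389916,  0.23053134]), 'ee_rot': array([ 0.57444417,  0.41212779,  0.57531402, -0.41131296]), 'contact_force': array([-0.22575537,  0.35158954, -0.35040732]), 'moment': array([ 0.07450092, -0.07321695,  0.00647437]), 'width': 0.08531041756540474}
[[-3.29152308e-04  9.46758460e-01  3.21944577e-01]
 [ 1.65312773e-03  3.21944670e-01 -9.46757042e-01]
 [-9.99998579e-01  2.20588241e-04 -1.67108149e-03]]
```

View pics/scene0.png

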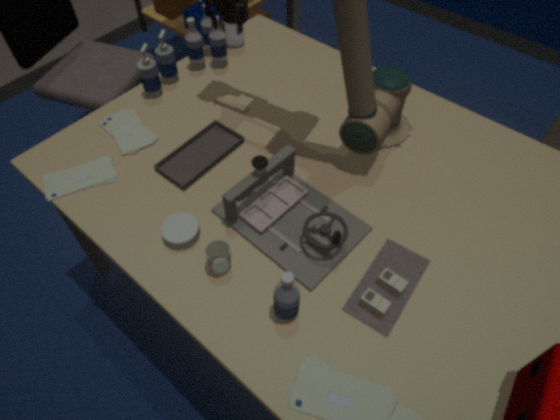

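View pics/top0.png

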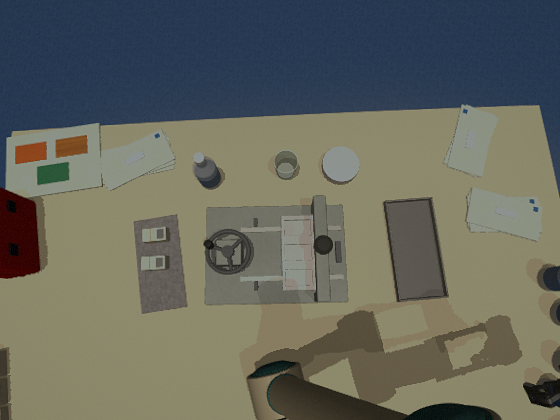

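The top view shows two cartons on the mat at about (154,235) and (153,263). The press sits in the middle with its wheel at (228,251) and crank knob at (208,243). The plunger is at (323,244) and the mail-out tray at (416,249). Next I'll measure these.

```bash
python3 - <<'E'
from h import *
im=np.load('pics/top0.png.npy',allow_pickle=True).item(); W=cloud(im)
c=im['color']
for (n,u,v) in [('c0',153,235),('c1',152,263),('knob',208,243),('hub',228,251),('plunger',323,244),('baseTL',207,207),('baseBL',206,303),('baseTR',344,206),('baseBR',346,299),('tray ctr',297,253),('outTL',387,200),('outTR',432,199),('outBR',445,297),('outBL',398,299),('water',202,160),('beaker',287,165),('plates',341,165),('matTL',136,219),('matTR',176,216),('matBR',184,308),('matBL',142,311)]:
    print(n,np.round(W[v,u],4))
cv2.imwrite('pics/press0.png',cv2.convertScaleAbs(cv2.resize(c[190:320,120:360],None,fx=3.3,fy=3.3,interpolation=cv2.INTER_CUBIC),alpha=1.8))
# height classes
z=W[...,2]
x,y=W[...,0],W[...,1]
def seg(name,m):
    m=m.astype(np.uint8); n,l,st,ce=cv2.connectedComponentsWithStats(m)
    for i in range(1,n):
        if st[i,4]>25:
            P=W[l==i]; r=cv2.minAreaRect((P[:,:2]*1000).astype(np.float32)); print(name,ce[i].round(1),st[i,4],'z',np.median(P[:,2]).round(4),'mean',P[:,:2].mean(0).round(4),'rect',[np.round(t,1) for t in r])
seg('36',(z>.028)&(z<.044)&(np.arange(560)[None]<190)&(np.arange(420)[:,None]>200)&(np.arange(420)[:,None]<320)&(np.arange(560)[None]>120))
box=(np.arange(420)[:,None]>195)&(np.arange(420)[:,None]<310)&(np.arange(560)[None]>190)&(np.arange(560)[None]<350)
seg('base',(z>.007)&box)
seg('knob',(z>.112)&(z<.13)&box)
seg('wheel',(z>.07)&(z<.09)&box)
seg('beam',(z>.118)&(z<.135)&box)
seg('plg',(z>.165)&(z<.19)&box)
seg('tray',(z>.02)&(z<.037)&box)
b2=(np.arange(560)[None]>370)&(np.arange(560)[None]<460)&(np.arange(420)[:,None]>190)&(np.arange(420)[:,None]<310)
seg('out',(z>.018)&(z<.035)&b2)
seg('out2',(z>.003)&(z<.035)&b2)
E
```

```text
c0 [0.5855 0.369  0.0383]
c1 [0.5068 0.3717 0.0347]
knob [0.5414 0.1982 0.1235]
hub [0.5236 0.1521 0.0813]
plunger [ 0.516  -0.0925  0.1761]
baseTL [ 6.686e-01  2.213e-01 -2.000e-04]
baseBL [0.3904 0.2255 0.0139]
baseTR [ 0.6499 -0.1841  0.0014]
baseBR [ 0.381  -0.1647  0.0112]
tray ctr [ 0.5158 -0.0355  0.021 ]
outTL [ 0.6622 -0.3149 -0.0013]
outTR [ 0.6521 -0.4406  0.0243]
outBR [ 0.3702 -0.4384  0.0264]
outBL [ 0.3726 -0.3087  0.0178]
water [0.7433 0.1988 0.1931]
beaker [ 0.785  -0.0228  0.0056]
plates [ 0.7635 -0.1789  0.0431]
matTL [0.6427 0.432  0.0023]
matTR [ 0.6463  0.3137 -0.0009]
matBR [0.3796 0.29   0.0014]
matBL [ 0.3766  0.41   -0.0014]
36 [154.  234.3] 337 z 0.0355 mean [0.5878 0.367 ] rect [array([588.4, 367.5]), array([38.6, 70.4]), np.float64(3.2)]
36 [153.2 262.6] 339 z 0.036 mean [0.5075 0.368 ] rect [array([507.5, 368.7]), array([38.4, 70.8]), np.float64(0.8)]
base [275.4 254.5] 13726 z 0.0144 mean [0.514  0.0266] rect [array([519.6,  26.4]), array([401.5, 281.3]), np.float64(88.2)]
knob [319.3 215.9] 400 z 0.1281 mean [ 0.5972 -0.0944] rect [array([593.7, -95.6]
[... 827 characters left out ...]
 -0.0924] rect [array([515.3, -92.6]), array([46.6, 44.9]), np.float64(29.7)]
tray [297.7 253. ] 2408 z 0.0273 mean [ 0.5157 -0.0372] rect [array([517.8, -37.3]), array([ 91.9, 210.9]), np.float64(88.3)]
tray [338.1 251.8] 115 z 0.0239 mean [ 0.5127 -0.1517] rect [array([ 513.9, -152. ]), array([15.5, 60.1]), np.float64(88.2)]
tray [255.5 285.5] 32 z 0.0224 mean [0.4312 0.0854] rect [array([431.2,  85.4]), array([ 8.6, 24.8]), np.float64(86.9)]
out [416.4 248.6] 699 z 0.0253 mean [ 0.5113 -0.3757] rect [array([ 512.8, -374.5]), array([290.3, 144.3]), np.float64(0.8)]
out2 [415.2 249.5] 4611 z 0.0064 mean [ 0.51   -0.3772] rect [array([ 516.5, -372.4]), array([306.3, 167.1]), np.float64(3.3)]
```

View pics/press0.png

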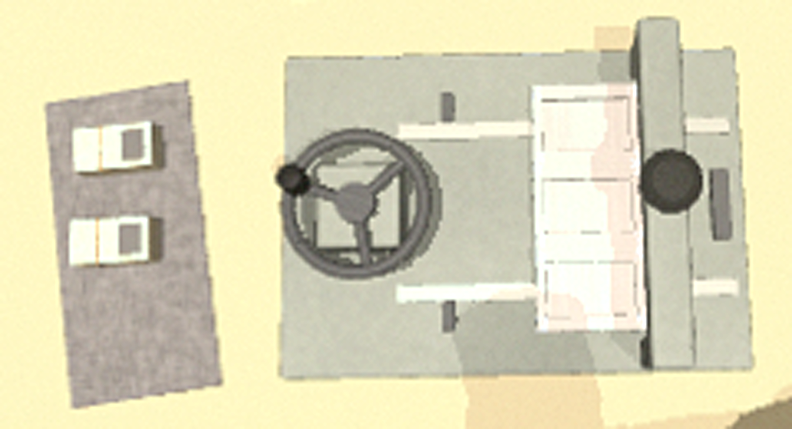

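```bash
python3 -m crank '[[0,4,-4,-10,0,0,8.5],[0,8,-8,-20,0,0,8.5],[0,12,-12,-30,0,0,8.5],[0,16,-16,-40,0,0,8.5],[0,20,-20,-50,0,0,8.5]]'
python3 - <<'E'
from h import *
p,M,s=tool(); print(p.round(4),M.round(3).tolist())
t=np.array([.541,.2017,.231]); print((M.T@(t-p)*100).round(2), 'yaw z', np.degrees(np.arctan2(M[1,2],M[0,2])))
E
```

```text
clock: 0.72
position: [0.3105, -0.2888, 0.2311]
ee_rot: [0.695, 0.129, 0.695, -0.128]
contact_force: [0.7, -0.3, 0.6]
width: 0.0848
[ 0.3105 -0.2888  0.2311] [[0.0, 0.357, 0.934], [0.0, 0.934, -0.357], [-1.0, 0.0, 0.0]]
[2.000e-02 5.405e+01 4.010e+00] yaw z -20.92620411781722
```

```bash
python3 -m crank '[[0,6,0.4,-5,0,0,8.5],[0,12,0.9,-10,0,0,8.5],[0,18,1.3,-15,0,0,8.5],[0,24,1.8,-19.1,0,0,8.5],[0,30,2.2,-19.1,0,0,8.5]]'
python3 - <<'E'
from h import *
p,M,s=tool(); print(p.round(4))
t=np.array([.541,.2017,.090]); print((M.T@(t-p)*100).round(2), 'yaw z', np.degrees(np.arctan2(M[1,2],M[0,2])))
E
```

```text
clock: 1.35
position: [0.4396, -0.0171, 0.2312]
ee_rot: [0.707, 0.013, 0.707, -0.013]
contact_force: [0.4, -0.6, 0.3]
width: 0.0849
[ 0.4396 -0.0171  0.2312]
[14.11 22.24  9.33] yaw z -2.0881122535663046
```

```bash
python3 -m crank '[[0,5.5,2.3,0,0,0,8.5],[0,11,4.6,0,0,0,8.5],[0,16.5,7,0,0,0,8.5],[0,22.2,9.3,0,0,0,8.5],[5,22.2,9.3,0,0,0,8.5]]'
python3 - <<'E'
from h import *
shot('scene','scene1.png');shot('top','top1.png')
p,M,s=tool(); print(p.round(4))
t=np.array([.541,.2017,.090]); print((M.T@(t-p)*100).round(2), 'yaw z', np.degrees(np.arctan2(M[1,2],M[0,2])))
a=cv2.imread('pics/scene1.png')[120:300,200:440]
cv2.imwrite('pics/scene1c.png',cv2.convertScaleAbs(cv2.resize(a,None,fx=3.2,fy=3.2),alpha=1.6))
E
```

```text
clock: 1.98
position: [0.5453, 0.2045, 0.1836]
ee_rot: [0.711, 0.013, 0.703, -0.01]
contact_force: [0.5, -0.5, -1.1]
width: 0.0852
[0.5361 0.1995 0.1758]
[8.57 0.27 0.58] yaw z -2.0068311972612576
```

View pics/scene1c.png

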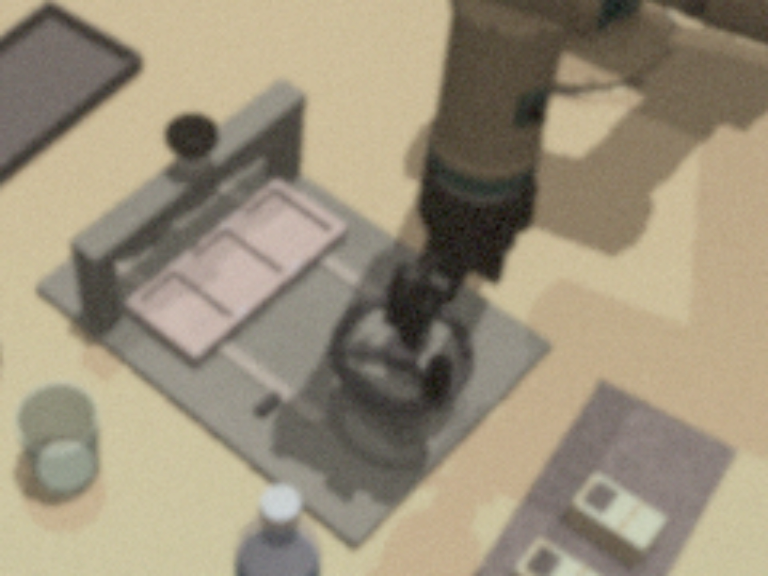

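```bash
python3 -m crank '[[0,0,0,0,0,0,8.5],[0,0.2,0.4,0,0,0,8.5],[2,0.2,0.4,0,0,0,8.5],[2,0.2,0.4,0,0,0,8.5],[2,0.2,0.4,0,0,0,8.5]]'
python3 - <<'E'
from h import *
p,M,s=tool(); print(p.round(4))
t=np.array([.541,.2017,.090]); print((M.T@(t-p)*100).round(2), 'yaw z', np.degrees(np.arctan2(M[1,2],M[0,2])),M.round(3).tolist())
E
```

```text
clock: 2.7
position: [0.5453, 0.2011, 0.1627]
ee_rot: [0.708, 0.014, 0.706, -0.013]
contact_force: [0.4, 0.3, -0.4]
width: 0.0851
[0.5453 0.2011 0.1627]
[ 7.27  0.04 -0.45] yaw z -2.1589745524175674 [[0.002, 0.038, 0.999], [0.0, 0.999, -0.038], [-1.0, 0.001, 0.002]]
```

```bash
python3 -m crank '[[3.6,0,-0.4,0,0,0,8.5],[7.2,0,-0.4,0,0,0,8.5],[7.2,0,-0.4,0,0,0,4],[7.2,0,-0.4,0,0,0,2],[7.2,0,-0.4,0,0,0,1.5]]' 25
python3 -m crank '[[0,0,0,0,0,0,1.5],[0,0,0,0,0,0,1.5]]'
python3 - <<'E'
from h import *
p,M,s=tool(); print(p.round(4),s['contact_force'].round(1),s['moment'].round(2),s['width'])
E
```

```text
clock: 3.32
position: [0.5419, 0.2018, 0.0913]
ee_rot: [0.708, 0.013, 0.706, -0.013]
contact_force: [-0.3, 0.4, -0.2]
width: 0.0319
clock: 3.58
position: [0.5417, 0.2018, 0.091]
ee_rot: [0.708, 0.013, 0.706, -0.013]
contact_force: [-0.2, 0.4, 6.6]
width: 0.0211
[0.5417 0.2018 0.091 ] [-0.2  0.4  6.6] [-0.04  0.05  0.04] 0.021129148378004985
```

```bash
cat >> h.py <<'E'
AX=np.array([.524,.155])
def arc(angles,r=.05):
    p,M,s=tool()
    for a in angles:
        t=np.array([AX[0]+r*np.cos(np.radians(a)),AX[1]+r*np.sin(np.radians(a)),.091]); d=M.T@(t-p)*100
        print(a,d.round(2))
    print('p',p.round(4),'ang',np.degrees(np.arctan2(p[1]-AX[1],p[0]-AX[0])).round(1),'r',np.hypot(p[1]-AX[1],p[0]-AX[0]).round(4),'F',s['contact_force'].round(1),'M',s['moment'].round(2),'w',s['width'].round(4))
E
python3 -c "
from h import *
arc([85,105,125,145,165])"
```

```text
85 [-0.    0.25 -1.35]
105 [-0.01  0.04 -3.07]
125 [-0.01 -0.75 -4.62]
145 [-0.02 -2.02 -5.8 ]
165 [-0.02 -3.62 -6.47]Traceback (most recent call last):
  File "<string>", line 3, in <module>
    arc([85,105,125,145,165])
    ~~~^^^^^^^^^^^^^^^^^^^^^^
  File "h.py", line 26, in arc
    print('p',p.round(4),'ang',np.degrees(np.arctan2(p[1]-AX[1],p[0]-AX[0])).round(1),'r',np.hypot(p[1]-AX[1],p[0]-AX[0]).round(4),'F',s['contact_force'].round(1),'M',s['moment'].round(2),'w',s['width'].round(4))
                                                                                                                                                                                                ^^^^^^^^^^^^^^^^
AttributeError: 'float' object has no attribute 'round'
```

```bash
sed -i "s/s\['width'\].round(4)/round(s['width'],4)/" h.py
python3 -m crank '[[0,0.25,-1.35,0,0,0,1.5],[0,0.05,-3.05,0,0,0,1.5],[0,-0.75,-4.6,0,0,0,1.5],[0,-2.0,-5.8,0,0,0,1.5],[0,-2.0,-5.8,0,0,0,1.5]]'
python3 -c "
from h import *
arc([145,165,190,215,240,265,290])"
```

```text
clock: 4.2
position: [0.484, 0.1849, 0.0911]
ee_rot: [0.709, 0.014, 0.705, -0.012]
contact_force: [2.1, 4.2, 6.0]
width: 0.0212
145 [ 0.01 -0.12 -0.09]
165 [ 0.   -1.72 -0.77]
190 [-0.01 -3.89 -0.78]
215 [-0.01 -5.86  0.12]
240 [-0.   -7.26  1.77]
265 [ 0.01 -7.83  3.86]
290 [ 0.03 -7.47  5.99]
p [0.484  0.1849 0.0911] ang 143.2 r 0.0499 F [2.1 4.2 6. ] M [ 0.57 -0.22  0.28] w 0.0212
```

Gripping and cranking both work, with low forces. I'll continue.

```bash

python3 -m crank '[[0,-1.6,-0.7,0,0,0,1.5],[0,-3.8,-0.7,0,0,0,1.5],[0,-5.75,0.2,0,0,0,1.5],[0,-7.15,1.85,0,0,0,1.5],[0,-7.7,3.9,0,0,0,1.5]]'
python3 -c "
from h import *
arc([265,285,305,325,345,356,360,364])"
```

```text
clock: 4.82
position: [0.4999, 0.0941, 0.0897]
ee_rot: [0.694, 0.001, 0.72, -0.018]
contact_force: [-31.6, -41.8, 39.8]
width: 0.0163
265 [-0.23  1.16  1.93]
285 [-0.3   1.35  3.66]
305 [-0.37  2.12  5.21]
325 [-0.45  3.38  6.41]
345 [-0.51  4.97  7.1 ]
356 [-0.54  5.92  7.23]
360 [-0.55  6.27  7.23]
364 [-0.56  6.62  7.21]
p [0.4999 0.0941 0.0897] ang -111.6 r 0.0655 F [-31.6 -41.8  39.8] M [-6.15  5.2   0.81] w 0.0163
```

```bash
python3 - <<'E'
from h import *
shot('scene','scene2.png');shot('top','top2.png')
a=cv2.imread('pics/scene2.png')[120:300,200:440]
b=cv2.imread('pics/top2.png')[190:320,180:360]
cv2.imwrite('pics/c2.png',cv2.convertScaleAbs(np.hstack([cv2.resize(a,(400,300)),cv2.resize(b,(400,300))]),alpha=1.6))
p,M,s=tool();print(p,s['contact_force'],s['moment'],s['width'],s['clock'])
E
```

```text
[0.50675326 0.09040744 0.0901447 ] [-20.41623308 -42.80642018  28.37348175] [-6.41847984  3.35659339  0.65425097] 0.015255442062333664 4.925
```

View pics/c2.png

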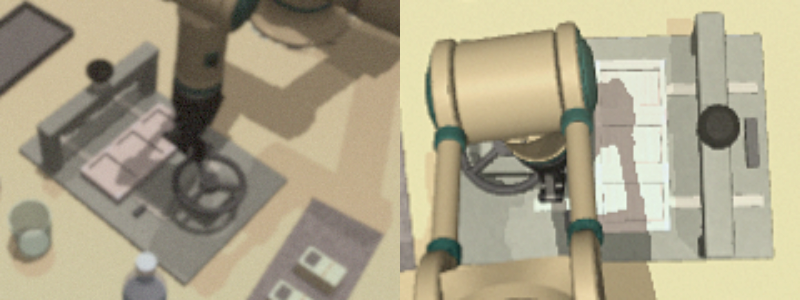

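```bash

python3 -m crank '[[0,0,0,0,0,0,4],[0,0,0,0,0,0,5],[0,0,0,0,0,0,5],[-5,0,0,0,0,0,5],[-8,0,0,0,0,0,5]]'
python3 - <<'E'
from h import *
im=shot('scene','scene3.png');W=cloud(im)
it=shot('top','top3.png');T=cloud(it)
a=cv2.imread('pics/scene3.png')[120:300,200:440]
b=cv2.imread('pics/top3.png')[190:320,180:360]
cv2.imwrite('pics/c3.png',cv2.convertScaleAbs(np.hstack([cv2.resize(a,(400,300)),cv2.resize(b,(400,300))]),alpha=1.6))
p,M,s=tool();print(p,s['contact_force'],s['moment'],s['width'],s['clock'])
for X in (W,T):
    r=np.hypot(X[...,0]-AX[0],X[...,1]-AX[1]); m=(r<.075)&(X[...,2]>.09)&(X[...,2]<.125)
    print(m.sum(), X[m].mean(0), np.median(X[m],0), np.nanpercentile(X[m],[5,95],axis=0))
E
```

```text
clock: 5.55
position: [0.5178, 0.1048, 0.1707]
ee_rot: [0.707, 0.013, 0.707, -0.013]
contact_force: [1.0, 0.1, 0.2]
width: 0.0498
[0.51991197 0.1051188  0.1727297 ] [1.0399039  0.75779633 0.03790012] [-0.0144433   0.00085364 -0.0253717 ] 0.04987524858857439 5.65
86 [0.50097892 0.11669421 0.11201159] [0.50204859 0.11708792 0.11599142] [[0.49057264 0.1072101  0.09365169]
 [0.50815548 0.12426079 0.12316065]]
5 [0.49097141 0.104531   0.10433621] [0.49061987 0.10403246 0.10030097] [[0.48812234 0.10324624 0.09280888]
 [0.49451573 0.10657252 0.11824811]]
```

View pics/c3.png

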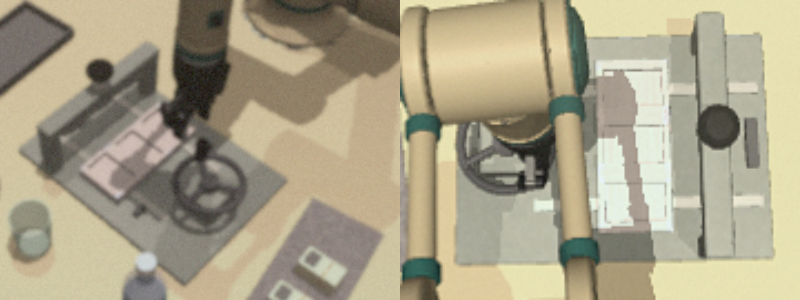

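```bash
python3 - <<'E'
from h import *
im=np.load('pics/scene3.png.npy',allow_pickle=True).item();X=cloud(im)
r=np.hypot(X[...,0]-AX[0],X[...,1]-AX[1]); m=(r<.075)&(X[...,2]>.1185)&(X[...,2]<.126)
P=X[m]; c=(P.min(0)+P.max(0))/2; print(len(P),P.mean(0),c, np.degrees(np.arctan2(c[1]-AX[1],c[0]-AX[0])),np.hypot(c[1]-AX[1],c[0]-AX[0]))
p,M,s=tool()
for a in (236,240,243):
  t=np.r_[AX+.05*np.array([np.cos(np.radians(a)),np.sin(np.radians(a))]),.088]; print(a,t,(M.T@(t-p)*100).round(2))
print(np.round(M,3).tolist())
E
```

```text
40 [0.49839139 0.11475428 0.12184921] [0.49760255 0.1138262  0.12225235] -122.66484170184836 0.04890917270640445
236 [0.49604035 0.11354812 0.088     ] [ 8.46  0.75 -2.47]
240 [0.499      0.11169873 0.088     ] [ 8.46  0.58 -2.17]
243 [0.50130048 0.11044967 0.088     ] [ 8.46  0.46 -1.94]
[[0.007, 0.037, 0.999], [0.0, 0.999, -0.037], [-1.0, 0.0, 0.007]]
```

```bash

python3 -m crank '[[0,0.7,-2.35,0,0,0,6],[4,0.7,-2.35,0,0,0,6],[8.3,0.7,-2.35,0,0,0,6],[8.3,0.7,-2.35,0,0,0,6],[8.3,0.7,-2.35,0,0,0,3]]' 100
python3 -m crank '[[0,0,0,0,0,0,1.5],[0,0,0,0,0,0,1.5]]'
python3 -c "
from h import *
arc([255,275,295,315,335,356,362,366])"
```

```text
clock: 6.28
position: [0.4951, 0.113, 0.0868]
ee_rot: [0.707, 0.013, 0.707, -0.013]
contact_force: [0.1, 0.1, 0.2]
width: 0.0435
clock: 6.52
position: [0.4957, 0.113, 0.0881]
ee_rot: [0.708, 0.013, 0.706, -0.013]
contact_force: [-0.8, -0.7, 6.7]
width: 0.0198
255 [-0.29 -0.57  1.56]
275 [-0.28 -0.66  3.3 ]
295 [-0.28 -0.15  4.96]
315 [-0.27  0.9   6.34]
335 [-0.27  2.36  7.28]
356 [-0.27  4.14  7.67]
362 [-0.27  4.66  7.66]
366 [-0.27  5.01  7.63]
p [0.4957 0.113  0.0881] ang -124.0 r 0.0507 F [-0.8 -0.7  6.7] M [-0.06  0.23  0.03] w 0.0198
```

```bash

python3 -m crank '[[0,-0.55,1.55,0,0,0,1.5],[0,-0.65,3.3,0,0,0,1.5],[0,-0.15,4.95,0,0,0,1.5],[0,0.9,6.35,0,0,0,1.5],[0,0.9,6.35,0,0,0,1.5]]'
python3 -c "
from h import *
arc([315,325,335,345,350,354,356,358,362,366])"
```

```text
clock: 7.15
position: [0.5575, 0.1146, 0.0875]
ee_rot: [0.706, 0.008, 0.708, -0.015]
contact_force: [-3.2, -14.4, 7.4]
width: 0.02
315 [-0.36  0.5   0.17]
325 [-0.37  1.19  0.71]
335 [-0.38  1.96  1.12]
345 [-0.39  2.79  1.39]
350 [-0.39  3.21  1.48]
354 [-0.39  3.56  1.51]
356 [-0.4   3.74  1.52]
358 [-0.4   3.91  1.53]
362 [-0.4   4.26  1.52]
366 [-0.4   4.61  1.48]
p [0.5575 0.1146 0.0875] ang -50.4 r 0.0524 F [ -3.2 -14.4   7.4] M [-2.19  0.84  0.58] w 0.02
```

```bash

python3 -m crank '[[0,0.7,0.55,0,0,0,1.5],[0,1.45,0.95,0,0,0,1.5],[0,2.3,1.2,0,0,0,1.5],[0,2.7,1.3,0,0,0,1.5],[0,3.2,1.35,0,0,0,1.5]]'
python3 -c "
from h import *
arc([356])"
python3 -m crank '[[0,0.3,0,0,0,0,1.5],[0,0.6,0,0,0,0,1.5],[0,0.6,0,0,0,0,1.5]]'
python3 -c "
from h import *
arc([356])
im=shot('top','top4.png');W=cloud(im)
b=im['color'][190:320,180:360]
cv2.imwrite('pics/c4.png',cv2.convertScaleAbs(cv2.resize(b,(720,520)),alpha=1.6))"
```

```text
clock: 7.78
position: [0.5721, 0.1434, 0.0874]
ee_rot: [0.706, 0.005, 0.708, -0.016]
contact_force: [-3.4, -26.2, 6.9]
width: 0.0195
356 [-0.38  0.81  0.15]
p [0.5721 0.1434 0.0874] ang -13.6 r 0.0495 F [ -3.4 -26.2   6.9] M [-3.85  0.42  1.18] w 0.0195
clock: 8.15
position: [0.5736, 0.1503, 0.0873]
ee_rot: [0.707, 0.006, 0.707, -0.016]
contact_force: [-1.1, -17.8, 3.3]
width: 0.0198
356 [-0.37  0.12  0.03]
p [0.5736 0.1503 0.0873] ang -5.5 r 0.0498 F [ -1.1 -17.8   3.3] M [-2.77  0.11  0.84] w 0.0198
```

View pics/c4.png

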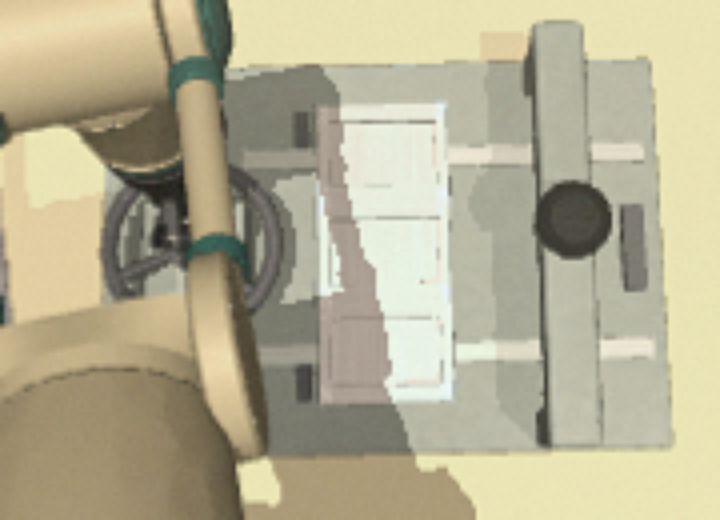

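```bash
cat >> h.py <<'E'
C=np.array([.5196,.0264]); YD=np.radians(-1.8)
def press(W):
    d=W[...,:2]-C; c,s=np.cos(YD),np.sin(YD)
    return np.stack([d[...,0]*c+d[...,1]*s,-d[...,0]*s+d[...,1]*c,W[...,2]],-1)
def tray(im):
    Q=press(cloud(im)); m=(abs(Q[...,0])<.095)&(Q[...,1]>-.09)&(Q[...,1]<.06)&(Q[...,2]>.0195)&(Q[...,2]<.04)
    y=Q[...,1][m]; x=Q[...,0][m]; print('tray y',np.percentile(y,[1,50,99]).round(4),(np.percentile(y,.5)+np.percentile(y,99.5))/2,m.sum())
E
python3 -c "
from h import *
for f in ('top0','top4'): tray(np.load('pics/%s.png.npy'%f,allow_pickle=True).item())"
```

```text
tray y [-0.0891 -0.0529  0.0549] -0.016075690780366237 1761
tray y [-0.0466 -0.0011  0.0548] 0.005121501053646893 2226
```

```bash

python3 -m crank '[[0,0.4,0,0,0,0,1.5],[0,0.8,-0.05,0,0,0,1.5],[0,0.8,-0.05,0,0,0,1.5]]'
python3 -c "
from h import *
arc([356])"
python3 -m crank '[[0,0.4,0,0,0,0,1.5],[0,0.8,-0.05,0,0,0,1.5],[0,0.8,-0.05,0,0,0,1.5]]'
python3 -c "
from h import *
arc([356])
im=shot('top','top5.png');tray(im)"
```

```text
clock: 8.57
position: [0.5742, 0.1577, 0.0873]
ee_rot: [0.708, 0.006, 0.706, -0.016]
contact_force: [1.3, -19.4, 3.7]
width: 0.0198
356 [-0.36 -0.63 -0.02]
p [0.5742 0.1577 0.0873] ang 3.1 r 0.0503 F [  1.3 -19.4   3.7] M [-2.89 -0.09  1.02] w 0.0198
clock: 8.95
position: [0.5744, 0.1615, 0.0873]
ee_rot: [0.708, 0.005, 0.706, -0.02]
contact_force: [2.0, -31.2, 4.4]
width: 0.0198
356 [-0.35 -1.   -0.01]
p [0.5744 0.1615 0.0873] ang 7.3 r 0.0508 F [  2.  -31.2   4.4] M [-4.54 -0.33 -0.97] w 0.0198
tray y [-0.0448  0.0014  0.0548] 0.006076250408993324 2224
```

```bash

python3 -m crank '[[0,-1,0,0,0,0,1.5],[0,-1,0,0,0,0,5],[0,-1,0,0,0,0,5],[-5,-1,0,0,0,0,6],[-10,-1,0,0,0,0,6]]' 40
python3 - <<'E'
from h import *
p,M,s=tool(); t=np.array([.508,.3685,.10]); print(p.round(4),(M.T@(t-p)*100).round(2), M.round(3).tolist())
E
```

```text
clock: 9.62
position: [0.5718, 0.1643, 0.1869]
ee_rot: [0.706, 0.013, 0.708, -0.012]
contact_force: [0.7, -0.5, -0.1]
width: 0.0603
[0.5718 0.1643 0.1869] [ 8.71 20.18 -7.08] [[-0.002, 0.035, 0.999], [0.0, 0.999, -0.035], [-1.0, 0.0, -0.002]]
```

```bash

python3 -m crank '[[0,5,-1.7,0,0,0,6],[0,10,-3.5,0,0,0,6],[0,15,-5.3,0,0,0,6],[0,20,-7.1,0,0,0,6],[4,20,-7.1,0,0,0,6]]' 40
python3 -m crank '[[3,0,0,0,0,0,6],[3,0,0,0,0,0,6],[3,0,0,0,0,0,6]]'
python3 - <<'E'
from h import *
im=shot('scene','scene6.png');shot('top','top6.png')
p,M,s=tool(); t=np.array([.508,.3685,.010]); print(p.round(4),(M.T@(t-p)*100).round(2), M.round(3).tolist())
W=cloud(im);x,y,z=W[...,0],W[...,1],W[...,2]
m=((z>.028)&(z<.042)&(x>.42)&(x<.66)&(y>.28)&(y<.44)).astype(np.uint8)
n,l,st,ce=cv2.connectedComponentsWithStats(m)
for i in range(1,n):
    if st[i,4]>40:
        P=W[l==i]; print(ce[i],st[i,4],cv2.minAreaRect((P[:,:2]*1000).astype(np.float32)))
cv2.imwrite('pics/c6.png',cv2.convertScaleAbs(cv2.resize(im['color'][180:360,280:520],(720,540)),alpha=1.6))
E
```

```text
clock: 10.25
position: [0.5091, 0.3721, 0.1491]
ee_rot: [0.709, 0.013, 0.705, -0.008]
contact_force: [0.3, -0.4, 0.4]
width: 0.0599
clock: 10.62
position: [0.5094, 0.3666, 0.1174]
ee_rot: [0.708, 0.013, 0.706, -0.012]
contact_force: [0.7, 0.2, 0.1]
width: 0.0598
[0.51   0.3664 0.118 ] [10.8   0.18 -0.24] [[0.003, 0.037, 0.999], [0.002, 0.999, -0.037], [-1.0, 0.002, 0.003]]
[392.57336957 279.73913043] 368 ((510.922607421875, 370.0552978515625), (68.1070785522461, 41.048004150390625), 89.01921081542969)
[375.16458853 300.33416459] 401 ((591.4133911132812, 368.51019287109375), (41.193416595458984, 68.23748779296875), 3.971848487854004)
```

View pics/c6.png

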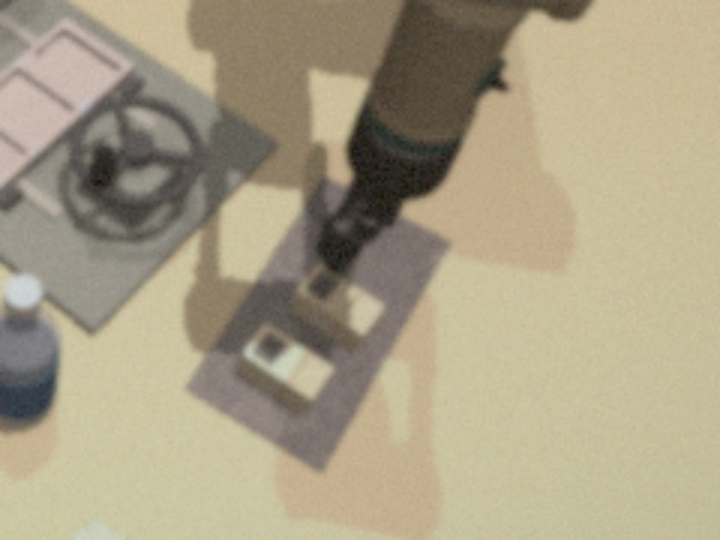

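```bash

python3 -m crank '[[3.5,0.3,0,0,0,0,6],[7,0.3,0,0,0,0,6],[10.7,0.3,0,0,0,0,6],[10.7,0.3,0,0,0,0,5],[10.7,0.3,0,0,0,0,3]]' 40
python3 -m crank '[[0,0,0,0,0,0,3],[0,0,0,0,0,0,3],[-3,0,0,0,0,0,3],[-8,0,0,0,0,0,3],[-8,0,0,0,0,0,3]]'
python3 - <<'E'
from h import *
p,M,s=tool(); print(p.round(4),s['width'])
im=shot('scene','scene7.png');shot('top','top7.png')
cv2.imwrite('pics/c7.png',cv2.convertScaleAbs(cv2.resize(im['color'][180:360,280:520],(720,540)),alpha=1.6))
E
```

```text
clock: 11.35
position: [0.5104, 0.3693, 0.0112]
ee_rot: [0.708, 0.014, 0.706, -0.013]
contact_force: [1.7, 0.3, -1.0]
width: 0.0369
clock: 11.98
position: [0.5121, 0.3705, 0.0943]
ee_rot: [0.71, 0.015, 0.704, -0.011]
contact_force: [-0.3, 0.0, -1.6]
width: 0.0374
[0.5121 0.3705 0.0943] 0.03741745175728137
```

View pics/c7.png

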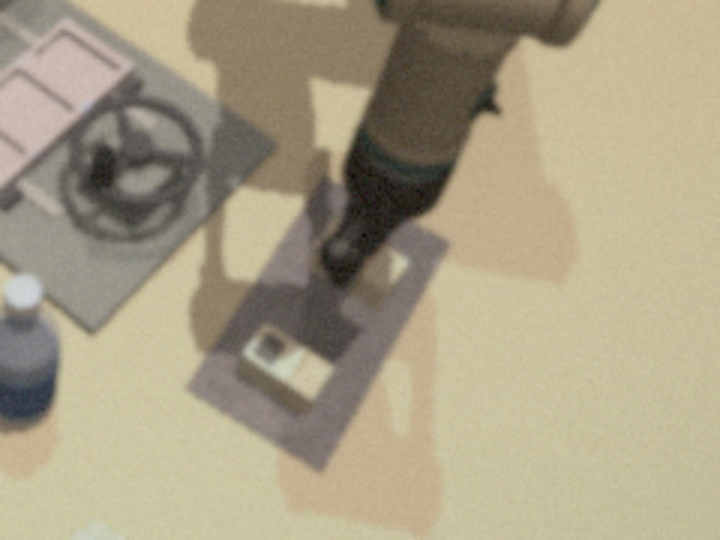

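```bash
python3 - <<'E'
from h import *
for f in ('top6','top7','scene7'):
    im=np.load('pics/%s.png.npy'%f,allow_pickle=True).item(); W=cloud(im); Q=press(W)
    m=(abs(Q[...,0])<.12)&(Q[...,1]>-.075)&(Q[...,1]<.055)&(Q[...,2]>.0285)&(Q[...,2]<.036)
    n,l,st,ce=cv2.connectedComponentsWithStats(cv2.morphologyEx(m.astype(np.uint8),cv2.MORPH_CLOSE,np.ones((3,3))))
    i=1+np.argmax(st[1:,4]); P=W[(l==i)&m]; print(f,len(P),[np.round(a,1) for a in cv2.minAreaRect((P[:,:2]*1000).astype(np.float32))], P.mean(0).round(4))
im=np.load('pics/top7.png.npy',allow_pickle=True).item()
cv2.imwrite('pics/c7t.png',cv2.convertScaleAbs(cv2.resize(im['color'][190:320,180:360],(720,520)),alpha=1.6))
E
```

```text
top6 1104 [array([519.9,  25.8]), array([ 91.6, 209.7]), np.float64(87.6)] [0.5181 0.0266 0.0322]
top7 1104 [array([519.9,  25.8]), array([ 91.5, 209.6]), np.float64(87.6)] [0.518 0.027 0.032]
scene7 901 [array([521.4,  26.7]), array([ 95.1, 213.4]), np.float64(88.1)] [0.526  0.0286 0.0321]
```

View pics/c7t.png

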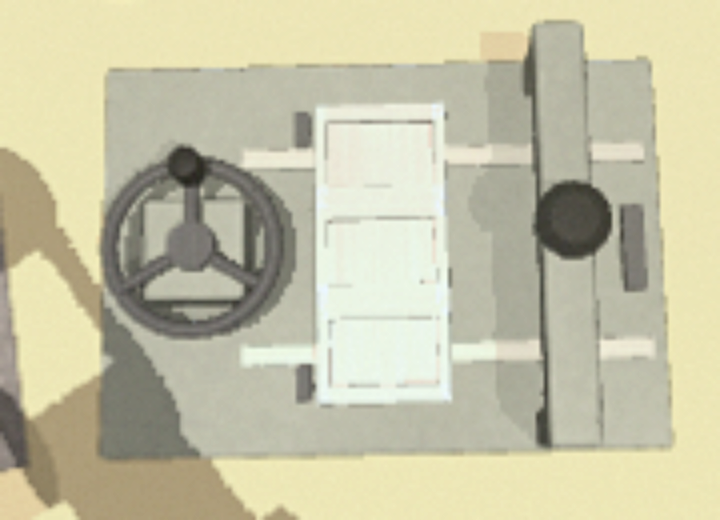

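```bash

python3 -m crank '[[-6,0,0,0,0,0,3],[-7,-5,-0.8,0,0,0,3],[-7,-11,-1.6,0,0,0,3],[-7,-17,-2.4,0,0,0,3],[-7,-23,-3.2,0,0,0,3]]'
python3 -m crank '[[0,-5,-0.7,0,0,0,3],[0,-11,-1.6,0,0,0,3],[0,-11.2,-1.6,0,0,0,3],[0,-11.2,-1.6,0,0,0,3]]'
python3 - <<'E'
from h import *
im=shot('top','top8.png')
p,M,s=tool(); t=np.array([.4515,.0290,.036]); print(p.round(4),s['width'],(M.T@(t-p)*100).round(2), M.round(3).tolist(),np.degrees(np.arctan2(M[1,2],M[0,2])))
E
```

```text
clock: 12.7
position: [0.4669, 0.1382, 0.1578]
ee_rot: [0.706, 0.012, 0.708, -0.013]
contact_force: [1.0, 0.3, -1.2]
width: 0.0376
clock: 13.2
position: [0.4478, 0.0288, 0.1584]
ee_rot: [0.706, 0.014, 0.708, -0.013]
contact_force: [0.9, 0.7, -1.5]
width: 0.0373
[0.4481 0.0295 0.1586] 0.03741306168663884 [12.26 -0.04  0.36] [[-0.001, 0.037, 0.999], [0.001, 0.999, -0.037], [-1.0, 0.001, -0.001]] -2.118171095381212
```

```bash

python3 -m crank '[[4,0,0.35,0,0,0,3],[8,0,0.35,0,0,0,3],[10.2,0,0.35,0,0,0,3],[10.2,0,0.35,0,0,0,3]]'
python3 - <<'E'
from h import *
im=shot('scene','scene9.png')
p,M,s=tool(); t=np.array([.4515,.0290,.036]); print(p.round(4),s['width'],(M.T@(t-p)*100).round(2),s['contact_force'].round(1))
cv2.imwrite('pics/c9.png',cv2.convertScaleAbs(cv2.resize(im['color'][120:270,190:390],(800,600)),alpha=1.6))
E
```

```text
clock: 13.75
position: [0.4504, 0.0303, 0.0555]
ee_rot: [0.705, 0.012, 0.709, -0.012]
contact_force: [-0.5, -0.2, -2.1]
width: 0.0377
[0.4517 0.0299 0.0567] 0.037784937741037465 [ 2.07 -0.1  -0.01] [ 0.8 -1.1 -0.6]
```

View pics/c9.png

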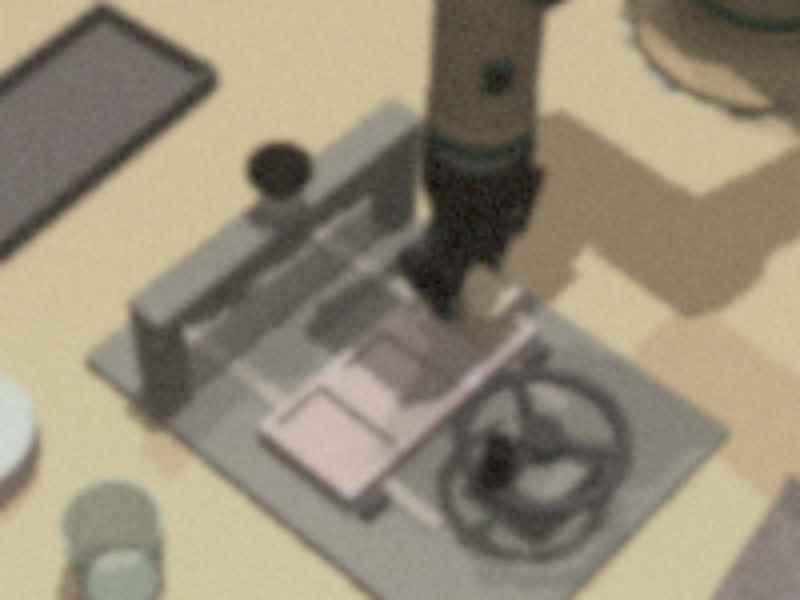

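```bash

python3 -m crank '[[1,-0.1,0,0,0,0,3],[1.8,-0.1,0,0,0,0,3],[2.1,-0.1,0,0,0,0,3],[2.1,-0.1,0,0,0,0,3]]'
python3 -m crank '[[0,0,0,0,0,0,4.5],[0,0,0,0,0,0,5],[-3,0,0,0,0,0,5],[-8,0,0,0,0,0,5],[-14,0,0,0,0,0,5]]'
python3 -m crank '[[0,5,3,0,0,0,6],[0,10,6,0,0,0,6]]'
cat >> h.py <<'E'
def cart(im,lo,hi,xr=(.3,.72),yr=(-.46,.46),u0=0,n0=60):
    W=cloud(im);x,y,z=W[...,0],W[...,1],W[...,2]
    m=((z>lo)&(z<hi)&(x>xr[0])&(x<xr[1])&(y>yr[0])&(y<yr[1])).astype(np.uint8)
    n,l,st,ce=cv2.connectedComponentsWithStats(m)
    for i in range(1,n):
        if st[i,4]>n0:
            P=W[l==i]; r=cv2.minAreaRect((P[:,:2]*1000).astype(np.float32)); print(ce[i].round(),st[i,4],'z',np.median(P[:,2]).round(4),[np.round(a,1) for a in r])
E
python3 - <<'E'
from h import *
p,M,s=tool();print(p.round(4))
for c in('top','scene'):
    im=shot(c,c+'10.png')
    cart(im,.05,.068,(.38,.65),(-.06,.1)); print('mat');cart(im,.028,.042,(.4,.65),(.28,.45))
    sl=(slice(190,320),slice(120,360)) if c=='top' else (slice(120,340),slice(190,430))
    cv2.imwrite('pics/c10%s.png'%c,cv2.convertScaleAbs(cv2.resize(im['color'][sl],None,fx=2.6,fy=2.6),alpha=1.6))
E
```

```text
clock: 14.3
position: [0.4518, 0.0275, 0.0362]
ee_rot: [0.707, 0.013, 0.707, -0.013]
contact_force: [0.6, 0.7, -1.6]
width: 0.0376
clock: 14.92
position: [0.4512, 0.0276, 0.1773]
ee_rot: [0.706, 0.013, 0.708, -0.013]
contact_force: [1.8, -0.3, 0.3]
width: 0.0498
clock: 15.18
position: [0.5171, 0.1259, 0.1783]
ee_rot: [0.708, 0.014, 0.705, -0.014]
contact_force: [1.7, -0.1, -0.4]
width: 0.0598
[0.5171 0.1259 0.1783]
[275. 276.] 362 z 0.0601 [array([451.5,  28.3]), array([38.1, 68. ]), np.float64(0.5)]
mat
[153. 235.] 322 z 0.0357 [array([588.1, 368. ]), array([38.9, 69.2]), np.float64(2.8)]
[300. 194.] 132 z 0.0595 [array([466. ,  19.6]), array([72.2, 35.3]), np.float64(55.8)]
mat
[375. 300.] 405 z 0.0363 [array([590.9, 368.6]), array([42.7, 67.6]), np.float64(3.3)]
```

View pics/c10top.png

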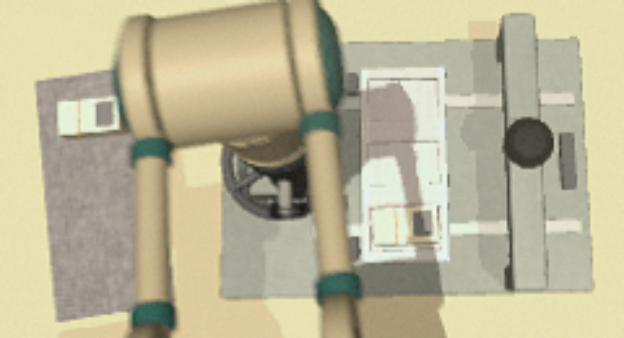

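View pics/c10scene.png

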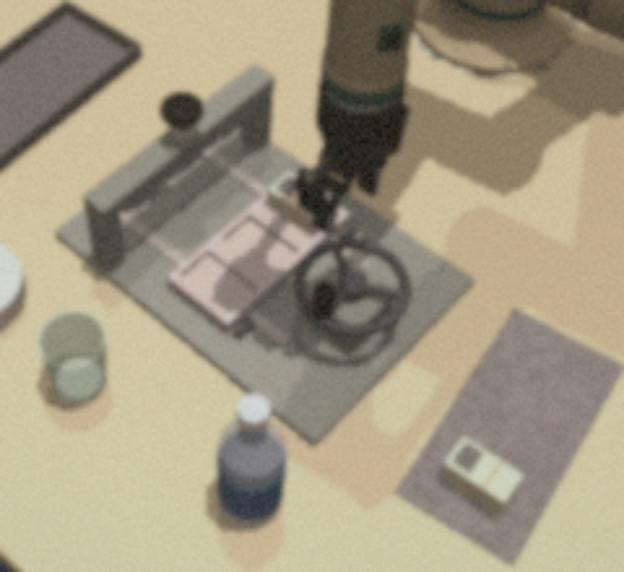

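```bash

python3 - <<'E'
from h import *
p,M,s=tool(); t=np.array([.5897,.3685,.010]); print(p.round(4),(M.T@(t-p)*100).round(2))
E
```

```text
[0.519  0.1294 0.1769] [16.8  24.09  6.18]
```

```bash

python3 -m crank '[[0,6,1.5,0,0,0,6],[0,12,3,0,0,0,6],[0,18,4.6,0,0,0,6],[0,24.1,6.2,0,0,0,6],[5,24.1,6.2,0,0,0,6]]' 40
python3 -m crank '[[5,0,0,0,0,0,6],[5,0,0,0,0,0,6],[5,0,0,0,0,0,6]]'
python3 - <<'E'
from h import *
im=shot('scene','scene11.png'); cart(im,.028,.042,(.4,.65),(.28,.45))
p,M,s=tool(); t=np.array([.5897,.3685,.010]); print(p.round(4),(M.T@(t-p)*100).round(2))
E
```

```text
clock: 15.9
position: [0.5908, 0.3696, 0.1298]
ee_rot: [0.711, 0.014, 0.703, -0.009]
contact_force: [0.3, -0.9, -1.1]
width: 0.0599
clock: 16.27
position: [0.5876, 0.3638, 0.078]
ee_rot: [0.708, 0.014, 0.706, -0.013]
contact_force: [0.7, 0.4, -0.1]
width: 0.0597
[378. 303.] 286 z 0.036 [array([591.5, 369. ]), array([39.6, 67.3]), np.float64(2.7)]
[0.5882 0.3641 0.079 ] [6.9  0.43 0.11]
```

```bash

python3 -m crank '[[3.5,0.4,0.15,0,0,0,6],[6.8,0.4,0.15,0,0,0,6],[6.8,0.4,0.15,0,0,0,6],[6.8,0.4,0.15,0,0,0,5],[6.8,0.4,0.15,0,0,0,3]]' 40
python3 -c "
from h import *
p,M,s=tool();print(p)"
python3 -m crank '[[0,0,0,0,0,0,3],[0,0,0,0,0,0,3],[-5,0,0,0,0,0,3],[-10,0,0,0,0,0,3],[-14,0,0,0,0,0,3]]'
python3 - <<'E'
from h import *
p,M,s=tool(); print(s['width'])
t=np.array([.520+.070+.0015,.026-.0024+.0005,.057]); print(p.round(4),(M.T@(t-p)*100).round(2))
E
```

```text
clock: 16.95
position: [0.59, 0.3686, 0.0114]
ee_rot: [0.709, 0.014, 0.705, -0.012]
contact_force: [0.4, 0.1, 1.7]
width: 0.0378
[0.59004104 0.36857709 0.01142089]
clock: 17.58
position: [0.5887, 0.3681, 0.1516]
ee_rot: [0.708, 0.014, 0.706, -0.013]
contact_force: [0.3, -0.1, -1.5]
width: 0.0382
0.03816983110779181
[0.5887 0.3681 0.1516] [  9.41 -34.38   1.53]
```

```bash

python3 -m crank '[[-1.5,-5.5,0.2,0,0,0,3],[-1.5,-11.5,0.5,0,0,0,3],[-1.5,-17.5,0.8,0,0,0,3],[-1.5,-23.5,1.1,0,0,0,3],[-1.5,-29.5,1.3,0,0,0,3]]'
python3 -m crank '[[0,-4.9,0.2,0,0,0,3],[4,-4.9,0.2,0,0,0,3],[8,-4.9,0.2,0,0,0,3],[10.5,-4.9,0.2,0,0,0,3],[10.5,-4.9,0.2,0,0,0,3]]'
python3 - <<'E'
from h import *
im=shot('scene','scene12.png')
p,M,s=tool(); t=np.array([.5915,.0240,.036]); print(p.round(4),s['width'],(M.T@(t-p)*100).round(2),s['contact_force'].round(1))
cv2.imwrite('pics/c12.png',cv2.convertScaleAbs(cv2.resize(im['color'][120:270,190:390],(800,600)),alpha=1.6))
E
```

```text
clock: 18.2
position: [0.5903, 0.0706, 0.1644]
ee_rot: [0.708, 0.013, 0.706, -0.013]
contact_force: [0.5, 0.1, -1.0]
width: 0.0381
clock: 18.82
position: [0.5888, 0.0234, 0.0571]
ee_rot: [0.706, 0.013, 0.708, -0.013]
contact_force: [-1.3, -0.7, -0.5]
width: 0.0379
[0.5903 0.0234 0.0585] 0.03807958119717139 [2.25 0.06 0.12] [ 0.2 -0.1 -0.3]
```

View pics/c12.png

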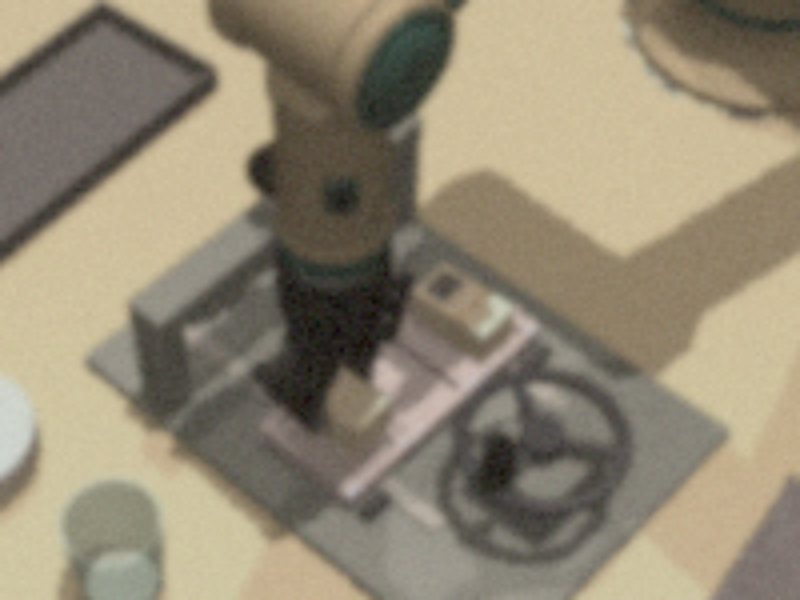

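```bash

python3 -m crank '[[1,0.05,0.1,0,0,0,3],[1.8,0.05,0.1,0,0,0,3],[2.2,0.05,0.1,0,0,0,3],[2.2,0.05,0.1,0,0,0,3]]'
python3 -m crank '[[0,0,0,0,0,0,4.5],[0,0,0,0,0,0,5],[-3,0,0,0,0,0,5],[-8,0,0,0,0,0,5],[-14,0,0,0,0,0,5]]'
python3 -m crank '[[0,5,0,0,0,0,6],[0,11,0,0,0,0,6],[0,17,0,0,0,0,6],[0,22,0,0,0,0,6],[0,22,0,0,0,0,6]]'
python3 - <<'E'
from h import *
p,M,s=tool();print(p.round(4))
for c in('top','scene'):
    im=shot(c,c+'13.png')
    cart(im,.05,.068,(.38,.65),(-.06,.1))
    sl=(slice(190,320),slice(120,360)) if c=='top' else (slice(120,340),slice(190,430))
    cv2.imwrite('pics/c13%s.png'%c,cv2.convertScaleAbs(cv2.resize(im['color'][sl],None,fx=2.6,fy=2.6),alpha=1.6))
E
```

```text
clock: 19.38
position: [0.5911, 0.024, 0.036]
ee_rot: [0.707, 0.013, 0.707, -0.013]
contact_force: [-0.7, 0.4, -1.0]
width: 0.0382
clock: 20.0
position: [0.5907, 0.0239, 0.1771]
ee_rot: [0.706, 0.013, 0.708, -0.013]
contact_force: [1.1, 0.2, -0.4]
width: 0.05
clock: 20.62
position: [0.5992, 0.2476, 0.1763]
ee_rot: [0.707, 0.012, 0.707, -0.011]
contact_force: [0.2, -0.6, -0.2]
width: 0.0602
[0.5992 0.2476 0.1763]
[274. 226.] 343 z 0.0601 [array([590.6,  24.1]), array([38.5, 67.7]), np.float64(3.4)]
[275. 276.] 362 z 0.0603 [array([451.6,  28.4]), array([38.3, 67.9]), np.float64(0.6)]
[305. 195.] 275 z 0.0599 [array([454.3,  29.6]), array([40.5, 69.8]), np.float64(0.6)]
[273. 223.] 313 z 0.0595 [array([592.9,  24.5]), array([41.2, 71. ]), np.float64(2.1)]
```

View pics/c13top.png

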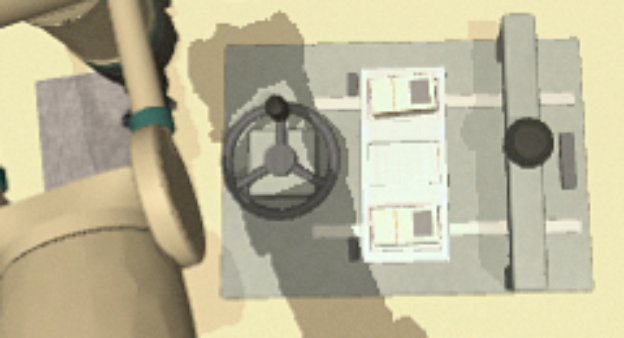

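View pics/c13scene.png

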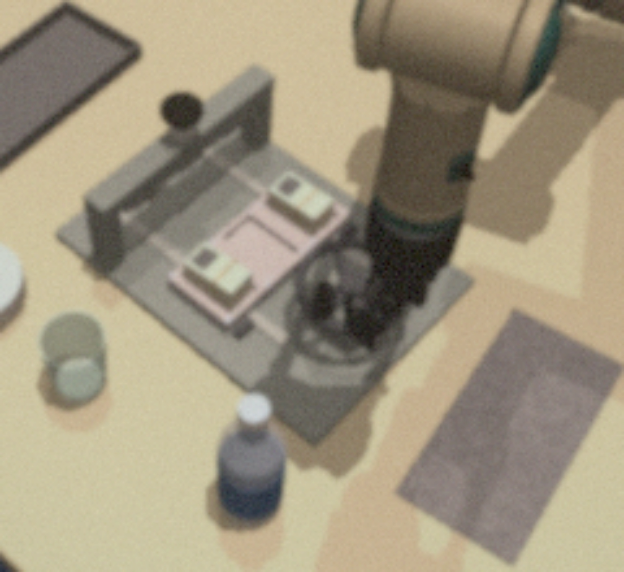

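```bash

python3 - <<'E'
from h import *
for c in('top','scene'):
    im=np.load('pics/%s13.png.npy'%c,allow_pickle=True).item()
    cart(im,.1165,.1265,(.45,.6),(.08,.23),n0=15)
p,M,s=tool(); t=np.array([.5738,.1595,.088]); print(p.round(4),(M.T@(t-p)*100).round(2))
E
```

```text
[225. 230.] 53 z 0.1216 [array([572.7, 152.4]), array([18.8, 18.2]), np.float64(88.8)]
[314. 231.] 49 z 0.1215 [array([576.3, 154.3]), array([20.6, 18.6]), np.float64(40.9)]
[0.5992 0.2439 0.1762] [ 8.83 -8.52 -2.24]
```

```bash

python3 -m crank '[[0,-4.5,-1.1,0,0,0,6],[0,-9.1,-2.2,0,0,0,6],[3,-9.1,-2.2,0,0,0,6],[6,-9.1,-2.2,0,0,0,6],[8.8,-9.1,-2.2,0,0,0,6]]' 100
python3 -m crank '[[0,0,0,0,0,0,6],[0,0,0,0,0,0,3],[0,0,0,0,0,0,1.5],[0,0,0,0,0,0,1.5],[0,0,0,0,0,0,1.5]]'
python3 -c "
from h import *
arc([-2,-20,-45,-70,-95,-120,-140])"
```

```text
clock: 21.35
position: [0.574, 0.1514, 0.0878]
ee_rot: [0.707, 0.014, 0.707, -0.014]
contact_force: [0.3, 0.3, 0.0]
width: 0.0601
clock: 21.98
position: [0.5741, 0.1535, 0.0901]
ee_rot: [0.707, 0.013, 0.707, -0.013]
contact_force: [-2.2, -1.9, 4.6]
width: 0.0195
-2 [-0.09 -0.03 -0.02]
-20 [-0.09 -1.58 -0.26]
-45 [-0.09 -3.44 -1.35]
-70 [-0.09 -4.67 -3.13]
-95 [-0.09 -5.03 -5.27]
-120 [-0.09 -4.46 -7.36]
-140 [-0.09 -3.39 -8.73]
p [0.5741 0.1535 0.0901] ang -1.7 r 0.0502 F [-2.2 -1.9  4.6] M [-0.14  0.48  0.01] w 0.0195
```

```bash

python3 -m crank '[[0,-1.6,-0.25,0,0,0,1.5],[0,-3.45,-1.35,0,0,0,1.5],[0,-4.65,-3.15,0,0,0,1.5],[0,-5.05,-5.25,0,0,0,1.5],[0,-4.5,-7.35,0,0,0,1.5]]'
python3 -c "
from h import *
arc([-120,-145,-170,-195,-220,-245])"
```

```text
clock: 22.6
position: [0.5053, 0.0913, 0.0903]
ee_rot: [0.711, -0.005, 0.703, -0.022]
contact_force: [-3.1, -45.1, 7.2]
width: 0.0153
-120 [-0.16  2.02 -0.68]
-145 [-0.23  3.44 -2.31]
-170 [-0.32  5.41 -3.19]
-195 [-0.4   7.58 -3.15]
-220 [-0.46  9.52 -2.2 ]
-245 [-0.5  10.88 -0.52]
p [0.5053 0.0913 0.0903] ang -106.3 r 0.0664 F [ -3.1 -45.1   7.2] M [-6.81  0.86 -0.3 ] w 0.0153
```

```bash

python3 -m crank '[[0,0,0,0,0,0,4],[0,0,0,0,0,0,5],[0,0,0,0,0,0,5],[-5,0,0,0,0,0,5],[-10,0,0,0,0,0,5]]'
python3 -m crank '[[0,5,-5,0,0,0,6],[0,10,-10,0,0,0,6],[0,10,-10,0,0,0,6]]'
python3 - <<'E'
from h import *
for c in('top','scene'):
    im=shot(c,c+'14.png')
    cart(im,.1165,.1265,(.45,.6),(.08,.23),n0=15)
    cart(im,.05,.068,(.38,.65),(-.12,.08))
p,M,s=tool(); print(p)
E
```

```text
clock: 23.22
position: [0.4989, 0.1123, 0.1892]
ee_rot: [0.707, 0.013, 0.707, -0.013]
contact_force: [1.1, 1.3, -0.0]
width: 0.0501
clock: 23.6
position: [0.4002, 0.2174, 0.1886]
ee_rot: [0.707, 0.012, 0.707, -0.011]
contact_force: [-0.2, -0.7, 0.6]
width: 0.0596
[242. 259.] 55 z 0.1216 [array([495.9, 113.1]), array([18.3, 20.6]), np.float64(85.7)]
[284. 226.] 341 z 0.0603 [array([590. ,  -2.9]), array([38.3, 67.9]), np.float64(3.2)]
[285. 276.] 361 z 0.0599 [array([450.5,   1.4]), array([38., 68.]), np.float64(0.7)]
[320. 206.] 43 z 0.1213 [array([498.6, 114.7]), array([19.7, 20. ]), np.float64(69.7)]
[298. 190.] 266 z 0.0598 [array([452.5,   2.7]), array([42.8, 69.8]), np.float64(1.1)]
[266. 218.] 300 z 0.0598 [array([592.1,  -2.6]), array([41.6, 70.2]), np.float64(2.7)]
[0.40190881 0.216512   0.18857702]
```

```bash

python3 -m crank '[[0,0,0,-10.5,0,0,6],[0,0,0,-21,0,0,6],[0,0,0,-31.5,0,0,6],[0,0,0,-42,0,0,6],[0,0,0,-52.5,0,0,6]]'
python3 -m crank '[[0,0,0,-10.5,0,0,6],[0,0,0,-21,0,0,6],[0,0,0,-31.5,0,0,6],[0,0,0,-42,0,0,6],[0,0,0,-52.5,0,0,6]]'
python3 -m crank '[[0,0,0,-10.5,0,0,6],[0,0,0,-19,0,0,6],[0,0,0,-19,0,0,6],[0,0,0,-19,0,0,6]]'
cat >> h.py <<'E'
def fr(yaw):
    y=np.radians(yaw); z=np.array([np.cos(y),np.sin(y),0]); x=np.array([0,0,-1.]); return np.stack([x,np.cross(z,x),z],1)
def pt(a,r=.05): return AX+r*np.array([np.cos(np.radians(a)),np.sin(np.radians(a))])
def rows(a0,yaw0,da,dy,n=5,k=5):
    "k rows from commanded wheel angle a0,yaw0"
    M=fr(yaw0)
    for i in range(1,k+1):
        d=M.T@np.r_[pt(a0+da*i)-pt(a0),0]*100; print([0,round(d[1],2),round(d[2],2),round(-dy*i,1),0,0,1.5])
def here(t=None):
    p,M,s=tool(); print('p',p.round(4),'yaw',np.degrees(np.arctan2(M[1,2],M[0,2])).round(1),'ang',np.degrees(np.arctan2(p[1]-AX[1],p[0]-AX[0])).round(1),'r',np.hypot(*(p[:2]-AX)).round(4),'F',s['contact_force'].round(1),'M',s['moment'].round(2),'w',round(s['width'],4),'q',np.round(s['qpos'],2),s['clock'])
    if t is not None: print('to',(M.T@(np.array(t)-p)*100).round(2))
E
python3 -c "
from h import *
here([.497,.1137,.088])"
```

```text
clock: 24.32
position: [0.4046, 0.2142, 0.1882]
ee_rot: [0.639, -0.303, 0.639, 0.302]
contact_force: [-0.2, 0.1, -0.5]
width: 0.0597
clock: 24.95
position: [0.4047, 0.2142, 0.1882]
ee_rot: [-0.439, 0.554, -0.439, -0.554]
contact_force: [0.1, 0.0, -0.5]
width: 0.0603
clock: 25.45
position: [0.4036, 0.2146, 0.1882]
ee_rot: [-0.344, 0.618, -0.344, -0.617]
contact_force: [1.1, 0.0, 0.3]
width: 0.0599
p [0.4036 0.2146 0.1882] yaw 121.7 ang 153.6 r 0.1343 F [1.1 0.  0.3] M [0.11 0.03 0.03] w 0.0599 q [ 0.34  0.13  1.81 -0.    1.2  -1.79] 25.45
to [ 10.03  -2.63 -13.49]
```

```bash

python3 -m crank '[[0,-1.2,-6,0,0,0,6],[0,-2.6,-12,0,0,0,6],[0,-2.65,-13.5,0,0,0,6],[0,-2.65,-13.5,0,0,0,6],[5,-2.65,-13.5,0,0,0,6]]'
python3 -c "
from h import *
here([.497,.1135,.088])"
python3 -m crank '[[2,0,0,0,0,0,6],[5,0,0,0,0,0,6],[5,0,0,0,0,0,6],[5,0,0,0,0,0,3],[5,0,0,0,0,0,1.5]]' 100
python3 -m crank '[[0,0,0,0,0,0,1.5],[0,0,0,0,0,0,1.5],[0,0,0,0,0,0,1.5]]'
python3 -c "
from h import *
here([.497,.1135,.088])
rows(-123,122,-12.5,-10.5)"

```

```text
clock: 26.08
position: [0.4992, 0.1155, 0.1409]
ee_rot: [-0.346, 0.621, -0.342, -0.615]
contact_force: [0.6, -0.5, -0.5]
width: 0.0601
p [0.4992 0.1155 0.1409] yaw 121.9 ang -122.1 r 0.0466 F [ 0.6 -0.5 -0.5] M [ 0.03 -0.02  0.  ] w 0.0601 q [ 0.09  0.25  1.79  0.    1.1  -2.04] 26.075
to [ 5.29  0.34 -0.04]
clock: 26.7
position: [0.4974, 0.1148, 0.0897]
ee_rot: [-0.344, 0.619, -0.343, -0.617]
contact_force: [0.2, -0.5, 0.0]
width: 0.0244
clock: 27.08
position: [0.4975, 0.1145, 0.09]
ee_rot: [-0.344, 0.619, -0.343, -0.617]
contact_force: [-0.9, 0.3, 6.1]
width: 0.0194
p [0.4975 0.1145 0.09  ] yaw 121.9 ang -123.3 r 0.0484 F [-0.9  0.3  6.1] M [0.04 0.19 0.07] w 0.0194 q [ 0.09  0.3   1.86  0.    0.98 -2.04] 27.075
to [ 0.2   0.1  -0.06]
[0, np.float64(0.35), np.float64(1.03), 10.5, 0, 0, 1.5]
[0, np.float64(0.47), np.float64(2.11), 21.0, 0, 0, 1.5]
[0, np.float64(0.35), np.float64(3.2), 31.5, 0, 0, 1.5]
[0, np.float64(0.0), np.float64(4.23), 42.0, 0, 0, 1.5]
[0, np.float64(-0.56), np.float64(5.16), 52.5, 0, 0, 1.5]
```

```bash

python3 -m crank '[[0,0.35,1.05,10.5,0,0,1.5],[0,0.45,2.1,21,0,0,1.5],[0,0.35,3.2,31.5,0,0,1.5],[0,0,4.25,42,0,0,1.5],[0,-0.55,5.15,52.5,0,0,1.5]]'
python3 -c "
from h import *
here()
rows(-185.5,69.5,-12.5,-10.5)"

```

```text
clock: 27.7
position: [0.4756, 0.1541, 0.09]
ee_rot: [0.581, -0.405, 0.584, 0.396]
contact_force: [0.7, -26.9, 8.9]
width: 0.0197
p [0.4756 0.1541 0.09  ] yaw 69.1 ang -178.9 r 0.0484 F [  0.7 -26.9   8.9] M [-3.58 -0.39 -1.21] w 0.0197 q [ 0.18  0.29  1.87 -0.02  0.98 -1.01] 27.7
[0, np.float64(0.17), np.float64(1.08), 10.5, 0, 0, 1.5]
[0, np.float64(0.09), np.float64(2.16), 21.0, 0, 0, 1.5]
[0, np.float64(-0.21), np.float64(3.21), 31.5, 0, 0, 1.5]
[0, np.float64(-0.73), np.float64(4.16), 42.0, 0, 0, 1.5]
[0, np.float64(-1.45), np.float64(4.98), 52.5, 0, 0, 1.5]
```

Good: about 27 N tangential and no slip. I'll continue.

```bash

python3 -m crank '[[0,0.15,1.1,10.5,0,0,1.5],[0,0.1,2.15,21,0,0,1.5],[0,-0.2,3.2,31.5,0,0,1.5],[0,-0.75,4.15,42,0,0,1.5],[0,-1.45,5,52.5,0,0,1.5]]'
python3 -c "
from h import *
here()
rows(-248,17,-12.5,-10.5)"

```

```text
clock: 28.32
position: [0.4971, 0.197, 0.0897]
ee_rot: [0.694, -0.104, 0.706, 0.098]
contact_force: [-20.1, -13.5, 24.1]
width: 0.0198
p [0.4971 0.197  0.0897] yaw 16.4 ang 122.7 r 0.0499 F [-20.1 -13.5  24.1] M [-0.23  2.84 -0.66] w 0.0198 q [ 0.25  0.34  1.79 -0.01  1.03 -0.03] 28.325
[0, np.float64(-0.02), np.float64(1.09), 10.5, 0, 0, 1.5]
[0, np.float64(-0.28), np.float64(2.15), 21.0, 0, 0, 1.5]
[0, np.float64(-0.76), np.float64(3.12), 31.5, 0, 0, 1.5]
[0, np.float64(-1.45), np.float64(3.97), 42.0, 0, 0, 1.5]
[0, np.float64(-2.29), np.float64(4.65), 52.5, 0, 0, 1.5]
```

```bash

python3 -m crank '[[0,0,1.1,10.5,0,0,1.5],[0,-0.3,2.15,21,0,0,1.5],[0,-0.75,3.1,31.5,0,0,1.5],[0,-1.45,3.95,42,0,0,1.5],[0,-2.3,4.65,52.5,0,0,1.5]]'
python3 -c "
from h import *
here()
rows(-310.5,-35.5,-12.5,-10.5)"

```

```text
clock: 28.95
position: [0.5483, 0.2004, 0.0897]
ee_rot: [0.666, 0.223, 0.678, -0.218]
contact_force: [-11.5, 13.5, 7.8]
width: 0.0194
p [0.5483 0.2004 0.0897] yaw -36.3 ang 61.8 r 0.0515 F [-11.5  13.5   7.8] M [ 2.16  1.89 -0.91] w 0.0194 q [0.22 0.4  1.69 0.02 1.06 0.85] 28.95
[0, np.float64(-0.21), np.float64(1.07), 10.5, 0, 0, 1.5]
[0, np.float64(-0.65), np.float64(2.06), 21.0, 0, 0, 1.5]
[0, np.float64(-1.29), np.float64(2.94), 31.5, 0, 0, 1.5]
[0, np.float64(-2.11), np.float64(3.66), 42.0, 0, 0, 1.5]
[0, np.float64(-3.07), np.float64(4.18), 52.5, 0, 0, 1.5]
```

```bash

python3 -m crank '[[0,-0.2,1.05,10.5,0,0,1.5],[0,-0.65,2.05,21,0,0,1.5],[0,-1.3,2.95,31.5,0,0,1.5],[0,-2.1,3.65,42,0,0,1.5],[0,-3.05,4.2,52.5,0,0,1.5]]'
python3 -c "
from h import *
here()
rows(-373,-88,-10.5,-10.5)"

```

```text
clock: 29.58
position: [0.5774, 0.1543, 0.0899]
ee_rot: [0.503, 0.502, 0.506, -0.488]
contact_force: [7.0, 26.5, -5.3]
width: 0.0195
p [0.5774 0.1543 0.0899] yaw -88.9 ang -0.7 r 0.0534 F [ 7.  26.5 -5.3] M [ 3.32 -1.07 -1.26] w 0.0195 q [0.13 0.41 1.68 0.02 1.04 1.68] 29.575
[0, np.float64(-0.32), np.float64(0.86), 10.5, 0, 0, 1.5]
[0, np.float64(-0.78), np.float64(1.64), 21.0, 0, 0, 1.5]
[0, np.float64(-1.39), np.float64(2.33), 31.5, 0, 0, 1.5]
[0, np.float64(-2.11), np.float64(2.9), 42.0, 0, 0, 1.5]
[0, np.float64(-2.92), np.float64(3.33), 52.5, 0, 0, 1.5]
```

```bash

python3 -c "
from h import *
rows(-373,-88,-12.5,-9.5)"

```

```text
[0, np.float64(-0.39), np.float64(1.01), 9.5, 0, 0, 1.5]
[0, np.float64(-1.0), np.float64(1.92), 19.0, 0, 0, 1.5]
[0, np.float64(-1.79), np.float64(2.67), 28.5, 0, 0, 1.5]
[0, np.float64(-2.72), np.float64(3.24), 38.0, 0, 0, 1.5]
[0, np.float64(-3.75), np.float64(3.59), 47.5, 0, 0, 1.5]
```

```bash

python3 -m crank '[[0,-0.4,1.0,9.5,0,0,1.5],[0,-1,1.9,19,0,0,1.5],[0,-1.8,2.65,28.5,0,0,1.5],[0,-2.7,3.25,38,0,0,1.5],[0,-3.75,3.6,47.5,0,0,1.5]]'
python3 -c "
from h import *
here()"

```

```text
clock: 30.2
position: [0.5534, 0.1081, 0.0901]
ee_rot: [0.268, 0.667, 0.26, -0.644]
contact_force: [23.6, -13.3, -14.4]
width: 0.0192
p [0.5534 0.1081 0.0901] yaw -136.1 ang -57.9 r 0.0554 F [ 23.6 -13.3 -14.4] M [-2.56 -2.65 -0.61] w 0.0192 q [ 0.07  0.36  1.77 -0.    0.98  2.45] 30.2
```

```bash

python3 -m crank '[[0,0,0,0,0,0,4],[0,0,0,0,0,0,5],[0,0,0,0,0,0,6],[-5,0,0,0,0,0,6],[-8,0,0,0,0,0,6]]'
python3 -m crank '[[0,0,0,-10.5,0,0,6],[0,0,0,-21,0,0,6],[0,0,0,-31.5,0,0,6],[0,0,0,-42,0,0,6],[0,0,0,-52.5,0,0,6]]'
python3 -m crank '[[0,0,0,-10.5,0,0,6],[0,0,0,-21,0,0,6],[0,0,0,-31.5,0,0,6],[0,0,0,-42,0,0,6],[0,0,0,-52.5,0,0,6]]'
python3 -m crank '[[0,0,0,-10.5,0,0,6],[0,0,0,-21,0,0,6],[0,0,0,-31.5,0,0,6],[0,0,0,-42,0,0,6],[0,0,0,-52.5,0,0,6]]'
python3 -m crank '[[0,0,0,0,0,0,6],[0,0,0,0,0,0,6]]'
python3 - <<'E'
from h import *
for c in('top','scene'):
    im=shot(c,c+'15.png')
    cart(im,.1165,.1265,(.48,.6),(.08,.23),n0=10)
    cart(im,.05,.068,(.38,.65),(-.14,.08),n0=20)
here([.552,.1125,.088])
E
```

```text
clock: 30.82
position: [0.5368, 0.108, 0.1703]
ee_rot: [0.267, 0.655, 0.267, -0.654]
contact_force: [-0.4, -0.6, -0.2]
width: 0.06
clock: 31.45
position: [0.536, 0.108, 0.1685]
ee_rot: [0.531, 0.467, 0.531, -0.467]
contact_force: [-0.5, 0.1, 1.0]
width: 0.0599
clock: 32.08
position: [0.536, 0.108, 0.1685]
ee_rot: [0.683, 0.184, 0.683, -0.184]
contact_force: [0.2, -0.5, 0.0]
width: 0.0602
clock: 32.7
position: [0.536, 0.108, 0.1684]
ee_rot: [0.694, -0.136, 0.694, 0.137]
contact_force: [1.4, -0.5, 0.3]
width: 0.0599
clock: 32.95
position: [0.5363, 0.1079, 0.1684]
ee_rot: [0.694, -0.133, 0.694, 0.133]
contact_force: [-0.0, 0.0, 0.7]
width: 0.0601
[305. 226.] 227 z 0.0598 [array([585.1, -60.5]), array([39.1, 44.2]), np.float64(3.7)]
[306. 276.] 250 z 0.0601 [array([447.8, -55.4]), array([46.3, 37.7]), np.float64(87.2)]
[308. 215.] 45 z 0.1214 [array([546.2, 109.8]), array([22.4, 19.3]), np.float64(7.6)]
[289. 167.] 36 z 0.0586 [array([401.6, -80. ]), array([15.2, 28.3]), np.float64(36.2)]
[282. 179.] 240 z 0.0597 [array([451.2, -63.3]), array([66.4, 40.9]), np.float64(89.9)]
[250. 205.] 260 z 0.0598 [array([587.8, -70.3]), array([40.2, 69.8]), np.float64(0.1)]
p [0.5364 0.1078 0.1683] yaw 21.8 ang -75.3 r 0.0488 F [ 0.3 -0.5  0. ] M [0.02 0.02 0.02] w 0.0603 q [ 0.07  0.28  1.67 -0.    1.2  -0.31] 33.05
to [ 8.03 -0.14  1.63]
```

```bash

python3 -m crank '[[3,-0.15,0.8,0,0,0,6],[6,-0.15,0.8,0,0,0,6],[7.9,-0.15,0.8,0,0,0,6],[7.9,-0.15,0.8,0,0,0,6],[7.9,-0.15,0.8,0,0,0,3]]' 100
python3 -m crank '[[0,0,0,0,0,0,1.5],[0,0,0,0,0,0,1.5],[0,0,0,0,0,0,1.5],[0,0,0,0,0,0,1.5]]'
python3 -c "
from h import *
here()
rows(-66,22,-12.5,-10.5)"

```

```text
clock: 33.67
position: [0.5452, 0.1094, 0.09]
ee_rot: [0.695, -0.134, 0.694, 0.134]
contact_force: [-0.1, -0.7, -0.3]
width: 0.0432
clock: 34.17
position: [0.5452, 0.1094, 0.0907]
ee_rot: [0.695, -0.134, 0.693, 0.134]
contact_force: [-0.8, -0.6, 6.6]
width: 0.0192
p [0.5452 0.1094 0.0907] yaw 21.9 ang -65.1 r 0.0503 F [-0.8 -0.6  6.6] M [-0.08  0.28  0.01] w 0.0192 q [ 0.07  0.36  1.76 -0.    1.02 -0.31] 34.175
[0, np.float64(0.08), np.float64(-1.09), 10.5, 0, 0, 1.5]
[0, np.float64(0.39), np.float64(-2.13), 21.0, 0, 0, 1.5]
[0, np.float64(0.93), np.float64(-3.08), 31.5, 0, 0, 1.5]
[0, np.float64(1.65), np.float64(-3.89), 42.0, 0, 0, 1.5]
[0, np.float64(2.53), np.float64(-4.53), 52.5, 0, 0, 1.5]
```

```bash

python3 -m crank '[[0,0.1,-1.1,10.5,0,0,1.5],[0,0.4,-2.15,21,0,0,1.5],[0,0.95,-3.1,31.5,0,0,1.5],[0,1.65,-3.9,42,0,0,1.5],[0,2.55,-4.55,52.5,0,0,1.5]]'
python3 -c "
from h import *
here()
rows(-128.5,-30.5,-11,-10.5)"

```

```text
clock: 34.8
position: [0.499, 0.1115, 0.0908]
ee_rot: [0.687, 0.187, 0.676, -0.19]
contact_force: [13.2, -18.5, -3.3]
width: 0.0193
p [0.499  0.1115 0.0908] yaw -31.0 ang -119.9 r 0.0501 F [ 13.2 -18.5  -3.3] M [-2.34 -1.11 -0.9 ] w 0.0193 q [ 0.09  0.3   1.86 -0.01  0.97  0.64] 34.8
[0, np.float64(0.22), np.float64(-0.93), 10.5, 0, 0, 1.5]
[0, np.float64(0.62), np.float64(-1.8), 21.0, 0, 0, 1.5]
[0, np.float64(1.18), np.float64(-2.58), 31.5, 0, 0, 1.5]
[0, np.float64(1.87), np.float64(-3.24), 42.0, 0, 0, 1.5]
[0, np.float64(2.68), np.float64(-3.76), 52.5, 0, 0, 1.5]
```

```bash

python3 -m crank '[[0,0.2,-0.95,10.5,0,0,1.5],[0,0.6,-1.8,21,0,0,1.5],[0,1.2,-2.6,31.5,0,0,1.5],[0,1.85,-3.25,42,0,0,1.5],[0,2.7,-3.75,52.5,0,0,1.5]]'
python3 -c "
from h import *
here()
im=shot('scene','scene16.png');cart(im,.05,.068,(.43,.65),(-.15,.08),n0=20)
rows(-183.5,-83,-5,-5)"

```

```text
clock: 35.42
position: [0.4739, 0.1495, 0.0907]
ee_rot: [0.531, 0.466, 0.524, -0.475]
contact_force: [-3.0, -32.8, 14.0]
width: 0.0193
p [0.4739 0.1495 0.0907] yaw -83.5 ang -173.8 r 0.0504 F [ -3.  -32.8  14. ] M [-3.94  0.38 -1.5 ] w 0.0193 q [ 0.18  0.29  1.88 -0.02  0.98  1.64] 35.425
[279. 177.] 153 z 0.0598 [array([450.4, -74.1]), array([42.9, 41.6]), np.float64(84.0)]
[247. 203.] 165 z 0.0601 [array([585.9, -86. ]), array([40.4, 52. ]), np.float64(3.5)]
[0, np.float64(0.1), np.float64(-0.43), 5, 0, 0, 1.5]
[0, np.float64(0.23), np.float64(-0.84), 10, 0, 0, 1.5]
[0, np.float64(0.4), np.float64(-1.24), 15, 0, 0, 1.5]
[0, np.float64(0.61), np.float64(-1.63), 20, 0, 0, 1.5]
[0, np.float64(0.85), np.float64(-1.99), 25, 0, 0, 1.5]
```

```bash

python3 -m crank '[[0,0.1,-0.45,5,0,0,1.5],[0,0.2,-0.8,10,0,0,1.5],[0,0.2,-0.8,10,0,0,1.5]]'
python3 -c "
from h import *
here()"
python3 -m crank '[[0,0.1,-0.4,0,0,0,1.5],[0,0.1,-0.4,0,0,0,1.5]]'
python3 -c "
from h import *
here()"

```

```text
clock: 35.85
position: [0.4726, 0.1584, 0.0904]
ee_rot: [-0.491, -0.506, -0.485, 0.517]
contact_force: [-5.6, -24.3, 15.5]
width: 0.0196
p [0.4726 0.1584 0.0904] yaw -92.6 ang 176.2 r 0.0516 F [ -5.6 -24.3  15.5] M [-3.42  1.21  1.03] w 0.0196 q [ 0.2   0.29  1.87 -0.02  0.99  1.82] 35.85
clock: 36.1
position: [0.4725, 0.1587, 0.0904]
ee_rot: [-0.493, -0.503, -0.485, 0.519]
contact_force: [-7.4, -36.7, 18.2]
width: 0.0195
p [0.4725 0.1587 0.0904] yaw -92.5 ang 175.9 r 0.0516 F [ -7.4 -36.7  18.2] M [-4.83  1.41  0.84] w 0.0195 q [ 0.2   0.29  1.87 -0.03  0.99  1.83] 36.1
```

```bash

python3 -m crank '[[0,-0.1,0.4,0,0,0,1.5],[0,-0.1,0.4,0,0,0,4],[0,-0.1,0.4,0,0,0,6],[-5,-0.1,0.4,0,0,0,6],[-10,-0.1,0.4,0,0,0,6]]'
python3 - <<'E'
from h import *
for c in('top','scene'):
    im=shot(c,c+'17.png')
    cart(im,.05,.068,(.43,.65),(-.16,.08),n0=20)
    cart(im,.1165,.1265,(.45,.6),(.08,.23),n0=10)
    sl=(slice(190,320),slice(180,360)) if c=='top' else (slice(110,290),slice(190,390))
    cv2.imwrite('pics/c17%s.png'%c,cv2.convertScaleAbs(cv2.resize(im['color'][sl],None,fx=3,fy=3),alpha=1.6))
here([.5150,-.0930,.21])
E
```

```text
clock: 36.72
position: [0.4751, 0.1672, 0.1901]
ee_rot: [-0.486, -0.513, -0.487, 0.513]
contact_force: [0.5, -0.3, -0.4]
width: 0.0598
[329. 225.] 59 z 0.0605 [array([ 585.8, -127.3]), array([11.8, 37.6]), np.float64(85.4)]
[310. 226.] 99 z 0.06 [array([583.1, -73.4]), array([38.4, 18.7]), np.float64(2.3)]
[311. 276.] 111 z 0.0602 [array([448.3, -67.8]), array([20.9, 35.9]), np.float64(89.0)]
[331. 274.] 46 z 0.0603 [array([ 448.1, -121.2]), array([ 8.6, 35.5]), np.float64(89.9)]
[279. 177.] 148 z 0.0591 [array([450.5, -75.4]), array([43.5, 38.5]), np.float64(87.7)]
[247. 202.] 161 z 0.0599 [array([586.5, -87.3]), array([40.5, 51.6]), np.float64(0.8)]
[234. 213.] 22 z 0.0593 [array([640.4, -82.5]), array([19.1,  4.3]), np.float64(3.2)]
[338. 209.] 45 z 0.1215 [array([476.9, 156.9]), array([20.7, 18.2]), np.float64(25.2)]
p [0.4793 0.1681 0.1949] yaw -93.1 ang 163.6 r 0.0466 F [-0.2  0.   0.4] M [-0.02  0.    0.  ] w 0.06 q [0.2  0.19 1.71 0.   1.22 1.82] 36.825
to [-1.55  4.99 25.88]
```

View pics/c17top.png

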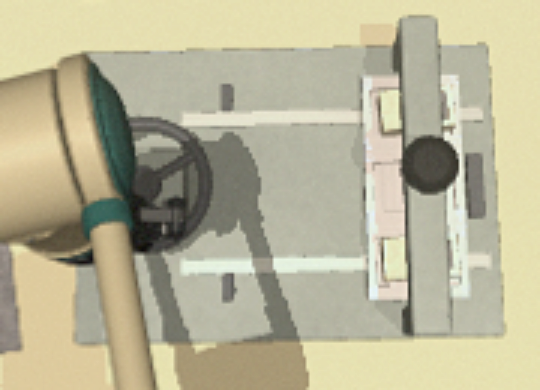

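View pics/c17scene.png

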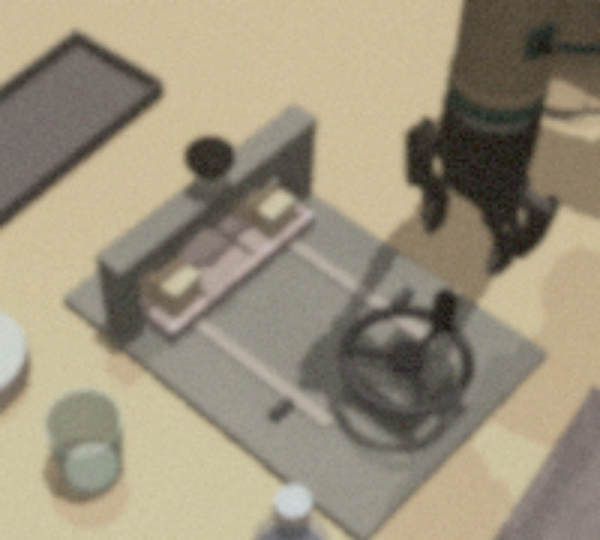

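```bash

python3 -m crank '[[-4.5,1,5,0,0,0,2],[-4.5,2,10.5,0,0,0,0],[-4.5,3,16,0,0,0,0],[-4.5,4,21,0,0,0,0],[-4.5,5.1,25.8,0,0,0,0]]' 40
python3 -m crank '[[0,0,0,0,0,0,0],[0,0,0,0,0,0,0]]'
python3 -c "
from h import *
here([.516,-.0925,.182])
im=shot('scene','scene18.png'); cv2.imwrite('pics/c18.png',cv2.convertScaleAbs(cv2.resize(im['color'][60:260,150:390],None,fx=3,fy=3),alpha=1.6))"
```

```text
clock: 37.45
position: [0.5124, -0.095, 0.2337]
ee_rot: [0.486, 0.514, 0.486, -0.513]
contact_force: [0.7, 0.8, -0.1]
width: 0.0
clock: 37.7
position: [0.5119, -0.0931, 0.2336]
ee_rot: [0.485, 0.514, 0.487, -0.513]
contact_force: [-0.3, 1.1, 0.5]
width: 0.0004
p [ 0.5119 -0.0931  0.2336] yaw -93.1 ang -92.8 r 0.2484 F [-0.3  1.1  0.5] M [-0.06 -0.   -0.02] w 0.0004 q [-0.31  0.19  1.61  0.    1.34  1.31] 37.7
to [ 5.16  0.41 -0.08]
```

View pics/c18.png

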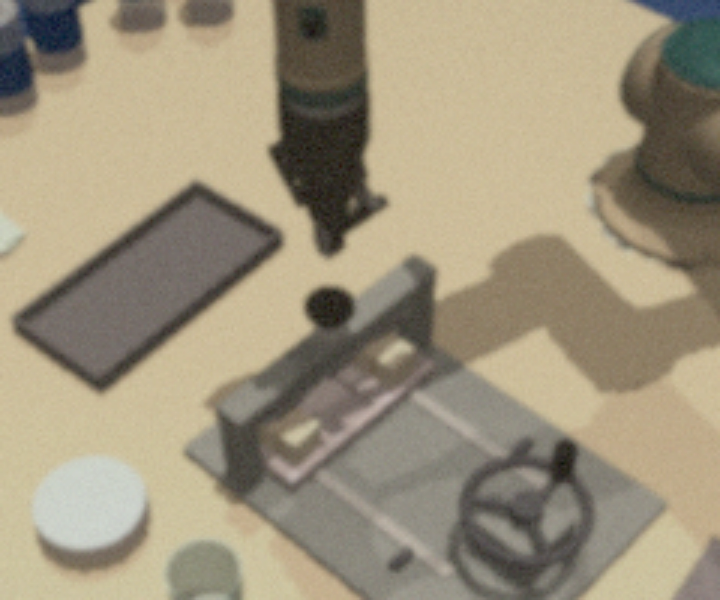

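```bash

python3 -m crank '[[2.5,0.4,-0.1,0,0,0,0],[5.2,0.4,-0.1,0,0,0,0],[6.2,0.4,-0.1,0,0,0,0],[7,0.4,-0.1,0,0,0,0],[7.5,0.4,-0.1,0,0,0,0]]'
python3 -c "
from h import *
here()"
python3 -m crank '[[0.2,0,0,0,0,0,0],[0.4,0,0,0,0,0,0],[0.4,0,0,0,0,0,0]]'
python3 -c "
from h import *
here()"
```

```text
clock: 38.38
position: [0.5151, -0.091, 0.1605]
ee_rot: [0.486, 0.513, 0.488, -0.513]
contact_force: [-4.1, 3.6, 10.0]
width: -0.0004
p [ 0.5151 -0.091   0.1605] yaw -93.0 ang -92.1 r 0.2461 F [-4.1  3.6 10. ] M [0.52 0.76 0.01] w -0.0004 q [-0.31  0.25  1.73  0.    1.17  1.31] 38.375
clock: 38.75
position: [0.5151, -0.091, 0.1571]
ee_rot: [0.486, 0.513, 0.487, -0.513]
contact_force: [-5.1, 3.3, 10.6]
width: 0.0005
p [ 0.5151 -0.091   0.1571] yaw -93.0 ang -92.1 r 0.2461 F [-5.1  3.3 10.6] M [ 0.59  0.8  -0.01] w 0.0005 q [-0.31  0.25  1.73  0.    1.16  1.31] 38.75
```

Still on the spring, not yet at the stop. I'll press until the force climbs steeply.

```bash

python3 -m crank '[[0.3,0,0,0,0,0,0],[0.5,0,0,0,0,0,0],[0.5,0,0,0,0,0,0]]'
python3 -c "
from h import *
here()"
python3 -m crank '[[0.3,0,0,0,0,0,0],[0.3,0,0,0,0,0,0],[0.3,0,0,0,0,0,0]]'
python3 -c "
from h import *
here()
im=shot('scene','scene19.png'); cv2.imwrite('pics/c19.png',cv2.convertScaleAbs(cv2.resize(im['color'][60:260,150:390],None,fx=3,fy=3),alpha=1.6))"
```

```text
clock: 39.12
position: [0.5152, -0.091, 0.1563]
ee_rot: [0.487, 0.514, 0.487, -0.513]
contact_force: [-11.7, 5.6, 33.8]
width: -0.0
p [ 0.5152 -0.091   0.1563] yaw -93.0 ang -92.1 r 0.2462 F [-11.7   5.6  33.8] M [ 0.85  2.02 -0.01] w -0.0 q [-0.31  0.25  1.73  0.    1.15  1.31] 39.125
clock: 39.5
position: [0.5152, -0.091, 0.1562]
ee_rot: [0.487, 0.514, 0.486, -0.512]
contact_force: [-15.6, 5.9, 49.5]
width: 0.0003
p [ 0.5152 -0.091   0.1562] yaw -93.0 ang -92.0 r 0.2461 F [-15.6   5.9  49.5] M [ 1.06  2.82 -0.03] w 0.0003 q [-0.31  0.25  1.74  0.    1.15  1.31] 39.5
```

View pics/c19.png

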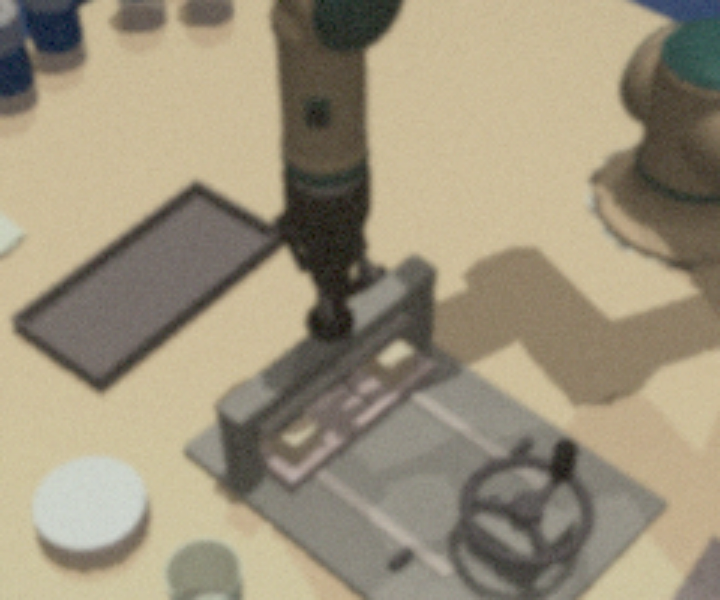

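```bash

python3 -m crank '[[-2,0,0,0,0,0,0],[-5,0,0,0,0,0,0],[-7,0,0,0,0,0,0],[-7,0,0,0,0,0,3],[-7,0,0,0,0,0,6]]' 100
python3 -c "
from h import *
here([.474,.157,.16])
im=shot('scene','scene20.png');cart(im,.165,.185,(.45,.6),(-.15,-.03),n0=10)"
```

```text
clock: 40.17
position: [0.5157, -0.0924, 0.2167]
ee_rot: [-0.486, -0.513, -0.487, 0.513]
contact_force: [-0.2, 0.7, 0.1]
width: 0.0359
p [ 0.5157 -0.0924  0.2167] yaw -93.1 ang -91.9 r 0.2476 F [-0.2  0.7  0.1] M [-0.01  0.    0.03] w 0.0359 q [-0.31  0.21  1.64  0.    1.3   1.31] 40.175
to [  5.68  -5.5  -24.68]
[259. 161.] 181 z 0.1744 [array([520.5, -91.1]), array([44.2, 45.3]), np.float64(42.1)]
```

```bash

python3 -m crank '[[0,-1.2,-6,0,0,0,6],[0,-2.5,-12,-5,0,0,6],[0,-3.9,-18,-11,0,0,6],[0,-5.5,-24.7,-11,0,0,6],[3,-5.5,-24.7,-11,0,0,6]]' 100
python3 -m crank '[[2.5,0,0,0,0,0,6],[2.5,0,0,0,0,0,6]]'
python3 -c "
from h import *
im=shot('scene','scene21.png');cart(im,.1165,.1265,(.45,.6),(.08,.23),n0=10)
here([.474,.157,.088])
rows(178,-82,12,10.5)"
```

```text
clock: 40.85
position: [0.4747, 0.1607, 0.1878]
ee_rot: [0.535, 0.464, 0.534, -0.462]
contact_force: [0.7, 0.0, -1.0]
width: 0.0603
clock: 41.1
position: [0.4724, 0.1565, 0.1596]
ee_rot: [0.532, 0.462, 0.535, -0.466]
contact_force: [0.2, 0.6, 1.3]
width: 0.0599
[338. 209.] 43 z 0.1215 [array([476.8, 158. ]), array([22. , 19.3]), np.float64(58.4)]
p [0.4738 0.1565 0.1611] yaw -82.1 ang 178.3 r 0.0502 F [ 0.9 -0.2  0.6] M [-0.06  0.02  0.01] w 0.0603 q [ 0.18  0.22  1.77 -0.    1.16  1.61] 41.15
to [ 7.31  0.05 -0.05]
[0, np.float64(-0.07), np.float64(1.04), -10.5, 0, 0, 1.5]
[0, np.float64(0.07), np.float64(2.08), -21.0, 0, 0, 1.5]
[0, np.float64(0.43), np.float64(3.06), -31.5, 0, 0, 1.5]
[0, np.float64(0.98), np.float64(3.95), -42.0, 0, 0, 1.5]
[0, np.float64(1.71), np.float64(4.7), -52.5, 0, 0, 1.5]
```

```bash

python3 -m crank '[[4,0,0,0,0,0,6],[7.2,0,0,0,0,0,6],[7.2,0,0,0,0,0,6],[7.2,0,0,0,0,0,3],[7.2,0,0,0,0,0,1.5]]' 100
python3 -m crank '[[0,0,0,0,0,0,1.5],[0,0,0,0,0,0,1.5],[0,0,0,0,0,0,1.5]]'
python3 -c "
from h import *
here()"
python3 -m crank '[[0,-0.05,1.05,-10.5,0,0,1.5],[0,0.05,2.1,-21,0,0,1.5],[0,0.45,3.05,-31.5,0,0,1.5],[0,1,3.95,-42,0,0,1.5],[0,1.7,4.7,-52.5,0,0,1.5]]'
python3 -c "
from h import *
here()
rows(238,-29.5,12,10.5)"
```

```text
clock: 41.78
position: [0.4762, 0.1567, 0.092]
ee_rot: [0.534, 0.465, 0.532, -0.464]
contact_force: [0.6, -0.6, -0.2]
width: 0.0242
clock: 42.15
position: [0.4761, 0.1568, 0.0923]
ee_rot: [0.534, 0.466, 0.532, -0.463]
contact_force: [-1.4, 0.3, 5.7]
width: 0.0195
p [0.4761 0.1568 0.0923] yaw -82.1 ang 177.8 r 0.0479 F [-1.4  0.3  5.7] M [-0.01  0.13  0.01] w 0.0195 q [ 0.18  0.29  1.87 -0.    0.98  1.61] 42.15
clock: 42.78
position: [0.4949, 0.117, 0.0922]
ee_rot: [0.682, 0.181, 0.687, -0.176]
contact_force: [-11.1, 17.0, 12.4]
width: 0.0196
p [0.4949 0.117  0.0922] yaw -29.3 ang -127.4 r 0.0479 F [-11.1  17.   12.4] M [2.41 1.24 0.8 ] w 0.0196 q [0.09 0.3  1.85 0.01 0.99 0.59] 42.775
[0, np.float64(0.06), np.float64(1.04), -10.5, 0, 0, 1.5]
[0, np.float64(0.34), np.float64(2.05), -21.0, 0, 0, 1.5]
[0, np.float64(0.83), np.float64(2.98), -31.5, 0, 0, 1.5]
[0, np.float64(1.49), np.float64(3.78), -42.0, 0, 0, 1.5]
[0, np.float64(2.31), np.float64(4.44), -52.5, 0, 0, 1.5]
```

```bash

python3 -m crank '[[0,0.05,1.05,-10.5,0,0,1.5],[0,0.35,2.05,-21,0,0,1.5],[0,0.85,3,-31.5,0,0,1.5],[0,1.5,3.8,-42,0,0,1.5],[0,2.3,4.45,-52.5,0,0,1.5]]'
python3 -c "
from h import *
here()
rows(298,23,12,10.5)"
```

```text
clock: 43.4
position: [0.5375, 0.109, 0.0922]
ee_rot: [0.685, -0.144, 0.699, 0.144]
contact_force: [-25.5, -7.3, 24.8]
width: 0.0193
p [0.5375 0.109  0.0922] yaw 23.5 ang -73.7 r 0.0479 F [-25.5  -7.3  24.8] M [-0.42  2.91  1.14] w 0.0193 q [ 0.08  0.36  1.75 -0.    1.05 -0.33] 43.4
[0, np.float64(0.2), np.float64(1.03), -10.5, 0, 0, 1.5]
[0, np.float64(0.61), np.float64(1.99), -21.0, 0, 0, 1.5]
[0, np.float64(1.21), np.float64(2.84), -31.5, 0, 0, 1.5]
[0, np.float64(1.97), np.float64(3.56), -42.0, 0, 0, 1.5]
[0, np.float64(2.87), np.float64(4.1), -52.5, 0, 0, 1.5]
```

```bash

python3 -m crank '[[0,0.2,1.05,-10.5,0,0,1.5],[0,0.6,2,-21,0,0,1.5],[0,1.2,2.85,-31.5,0,0,1.5],[0,1.95,3.55,-42,0,0,1.5],[0,2.85,4.1,-52.5,0,0,1.5]]'
python3 -c "
from h import *
here()"
python3 -m crank '[[0,0,0,0,0,0,4],[0,0,0,0,0,0,5],[0,0,0,0,0,0,6],[-4,0,0,0,0,0,6],[-7,0,0,0,0,0,6]]'
python3 -m crank '[[0,0,0,10.5,0,0,6],[0,0,0,21,0,0,6],[0,0,0,31.5,0,0,6],[0,0,0,42,0,0,6],[0,0,0,52.5,0,0,6]]'
python3 -m crank '[[0,0,0,10.5,0,0,6],[0,0,0,21,0,0,6],[0,0,0,31.5,0,0,6],[0,0,0,42,0,0,6],[0,0,0,52.5,0,0,6]]'
python3 -m crank '[[0,0,0,10.5,0,0,6],[0,0,0,21,0,0,6],[0,0,0,31.5,0,0,6],[0,0,0,42,0,0,6],[0,0,0,52.5,0,0,6]]'
python3 -c "
from h import *
for c in ('scene','top'):
  im=shot(c,c+'22.png');cart(im,.1165,.1265,(.45,.6),(.08,.23),n0=10);cart(im,.05,.068,(.43,.65),(-.16,.08),n0=20)
here([.5725,.152,.088])"
```

```text
clock: 44.02
position: [0.5731, 0.1449, 0.092]
ee_rot: [0.553, -0.439, 0.561, 0.432]
contact_force: [-6.8, -16.8, 4.9]
width: 0.0197
p [0.5731 0.1449 0.092 ] yaw 76.1 ang -11.7 r 0.0502 F [ -6.8 -16.8   4.9] M [-2.87  0.96  0.9 ] w 0.0197 q [ 0.14  0.41  1.67 -0.02  1.07 -1.18] 44.025
clock: 44.65
position: [0.5749, 0.1529, 0.1613]
ee_rot: [0.56, -0.432, 0.559, 0.432]
contact_force: [0.1, 0.4, 0.7]
width: 0.0598
clock: 45.28
position: [0.5747, 0.1529, 0.1602]
ee_rot: [0.693, -0.138, 0.694, 0.138]
contact_force: [0.6, -0.3, 1.0]
width: 0.0602
clock: 45.9
position: [0.5747, 0.1528, 0.1601]
ee_rot: [0.683, 0.183, 0.683, -0.183]
contact_force: [-0.6, 0.0, -0.5]
width: 0.0601
clock: 46.52
position: [0.5747, 0.1528, 0.1602]
ee_rot: [0.532, 0.466, 0.532, -0.466]
contact_force: [-0.4, -0.4, -0.7]
width: 0.0603
[313. 230.] 49 z 0.1227 [array([577.4, 148.6]), array([20.3, 18.3]), np.float64(38.4)]
[284. 181.] 239 z 0.0602 [array([452.1, -51.4]), array([70.4, 43.4]), np.float64(87.2)]
[253. 207.] 289 z 0.0596 [array([587.3, -58.6]), array([40.1, 71.2]), np.float64(1.9)]
[234. 213.] 21 z 0.0593 [array([641.6, -82.5]), array([15.4,  3.7]), np.float64(0.5)]
[303. 226.] 289 z 0.06 [array([585.1, -54. ]), array([38.4, 57.3]), np.float64(2.4)]
[304. 276.] 314 z 0.0599 [array([448.9, -48.6]), array([37.5, 59.7]), np.float64(0.2)]
p [0.5747 0.1528 0.1601] yaw -82.1 ang -2.5 r 0.0507 F [ 0.7 -0.1  0.3] M [-0.06 -0.   -0.03] w 0.0599 q [0.14 0.35 1.57 0.   1.22 1.58] 46.625
to [ 7.21 -0.22  0.05]
```

```bash

python3 -m crank '[[4,-0.2,0.55,0,0,0,6],[7,-0.2,0.55,0,0,0,6],[7,-0.2,0.55,0,0,0,6],[7,-0.2,0.55,0,0,0,3],[7,-0.2,0.55,0,0,0,1.5]]' 100
python3 -m crank '[[0,0,0,0,0,0,1.5],[0,0,0,0,0,0,1.5],[0,0,0,0,0,0,1.5]]'
python3 -c "
from h import *
here()
rows(351,-82,12,10.5)"
```

```text
clock: 47.25
position: [0.5747, 0.1472, 0.0919]
ee_rot: [0.534, 0.465, 0.533, -0.463]
contact_force: [-1.7, 5.9, 1.4]
width: 0.0246
clock: 47.62
position: [0.5747, 0.1473, 0.0922]
ee_rot: [0.534, 0.465, 0.532, -0.463]
contact_force: [-1.0, 0.3, 5.7]
width: 0.0196
p [0.5747 0.1473 0.0922] yaw -82.1 ang -8.6 r 0.0513 F [-1.   0.3  5.7] M [ 0.16  0.07 -0.02] w 0.0196 q [0.13 0.41 1.67 0.   1.06 1.57] 47.625
[0, np.float64(0.2), np.float64(-1.03), -10.5, 0, 0, 1.5]
[0, np.float64(0.18), np.float64(-2.07), -21.0, 0, 0, 1.5]
[0, np.float64(-0.05), np.float64(-3.09), -31.5, 0, 0, 1.5]
[0, np.float64(-0.5), np.float64(-4.04), -42.0, 0, 0, 1.5]
[0, np.float64(-1.12), np.float64(-4.87), -52.5, 0, 0, 1.5]
```

```bash

python3 -m crank '[[0,0.2,-1.05,-10.5,0,0,1.5],[0,0.2,-2.05,-21,0,0,1.5],[0,-0.05,-3.1,-31.5,0,0,1.5],[0,-0.5,-4.05,-42,0,0,1.5],[0,-1.1,-4.9,-52.5,0,0,1.5]]'
python3 -c "
from h import *
here()
rows(51,-29.5,12,10.5)"
```

```text
clock: 48.25
position: [0.5603, 0.1915, 0.0923]
ee_rot: [0.688, 0.177, 0.681, -0.178]
contact_force: [7.1, -9.7, 2.1]
width: 0.0192
p [0.5603 0.1915 0.0923] yaw -29.1 ang 45.1 r 0.0515 F [ 7.1 -9.7  2.1] M [-1.1  -0.53  0.45] w 0.0192 q [ 0.22  0.4   1.68 -0.01  1.05  0.73] 48.25
[0, np.float64(0.06), np.float64(-1.04), -10.5, 0, 0, 1.5]
[0, np.float64(-0.09), np.float64(-2.08), -21.0, 0, 0, 1.5]
[0, np.float64(-0.46), np.float64(-3.06), -31.5, 0, 0, 1.5]
[0, np.float64(-1.02), np.float64(-3.94), -42.0, 0, 0, 1.5]
[0, np.float64(-1.75), np.float64(-4.68), -52.5, 0, 0, 1.5]
```

```bash

python3 -m crank '[[0,0.05,-1.05,-10.5,0,0,1.5],[0,-0.1,-2.1,-21,0,0,1.5],[0,-0.45,-3.05,-31.5,0,0,1.5],[0,-1,-3.95,-42,0,0,1.5],[0,-1.75,-4.7,-52.5,0,0,1.5]]'
python3 -c "
from h import *
here()
rows(111,23,12,10.5)"
```

```text
clock: 48.88
position: [0.5168, 0.2057, 0.0924]
ee_rot: [0.701, -0.142, 0.684, 0.144]
contact_force: [19.6, 12.7, -10.6]
width: 0.0193
p [0.5168 0.2057 0.0924] yaw 23.3 ang 98.1 r 0.0512 F [ 19.6  12.7 -10.6] M [ 1.35 -1.67  1.08] w 0.0193 q [ 0.25  0.35  1.77  0.    1.   -0.16] 48.875
[0, np.float64(-0.07), np.float64(-1.04), -10.5, 0, 0, 1.5]
[0, np.float64(-0.36), np.float64(-2.05), -21.0, 0, 0, 1.5]
[0, np.float64(-0.85), np.float64(-2.97), -31.5, 0, 0, 1.5]
[0, np.float64(-1.52), np.float64(-3.77), -42.0, 0, 0, 1.5]
[0, np.float64(-2.35), np.float64(-4.41), -52.5, 0, 0, 1.5]
```

```bash

python3 -m crank '[[0,-0.05,-1.05,-10.5,0,0,1.5],[0,-0.35,-2.05,-21,0,0,1.5],[0,-0.85,-2.95,-31.5,0,0,1.5],[0,-1.5,-3.75,-42,0,0,1.5],[0,-2.35,-4.4,-52.5,0,0,1.5]]'
python3 -c "
from h import *
here()
rows(171,75.5,12,10.5)"
```

```text
clock: 49.5
position: [0.4742, 0.1728, 0.092]
ee_rot: [0.563, -0.429, 0.555, 0.439]
contact_force: [-6.3, 32.2, 6.2]
width: 0.0192
p [0.4742 0.1728 0.092 ] yaw 75.6 ang 160.4 r 0.0529 F [-6.3 32.2  6.2] M [4.61 1.16 1.46] w 0.0192 q [ 0.2   0.29  1.87  0.02  0.98 -1.13] 49.5
[0, np.float64(-0.21), np.float64(-1.02), -10.5, 0, 0, 1.5]
[0, np.float64(-0.63), np.float64(-1.98), -21.0, 0, 0, 1.5]
[0, np.float64(-1.23), np.float64(-2.83), -31.5, 0, 0, 1.5]
[0, np.float64(-2.0), np.float64(-3.54), -42.0, 0, 0, 1.5]
[0, np.float64(-2.9), np.float64(-4.07), -52.5, 0, 0, 1.5]
```

```bash

python3 -m crank '[[0,-0.2,-1,-10.5,0,0,1.5],[0,-0.65,-2,-21,0,0,1.5],[0,-1.25,-2.85,-31.5,0,0,1.5],[0,-2,-3.55,-42,0,0,1.5],[0,-2.9,-4.05,-52.5,0,0,1.5]]'
python3 -c "
from h import *
here()"
python3 -m crank '[[0,0,0,0,0,0,4],[0,0,0,0,0,0,5],[0,0,0,0,0,0,6],[-4,0,0,0,0,0,6],[-7,0,0,0,0,0,6]]'
python3 -m crank '[[0,0,0,10.5,0,0,6],[0,0,0,21,0,0,6],[0,0,0,31.5,0,0,6],[0,0,0,42,0,0,6],[0,0,0,52.5,0,0,6]]'
python3 -m crank '[[0,0,0,10.5,0,0,6],[0,0,0,21,0,0,6],[0,0,0,31.5,0,0,6],[0,0,0,42,0,0,6],[0,0,0,52.5,0,0,6]]'
python3 -m crank '[[0,0,0,10.5,0,0,6],[0,0,0,21,0,0,6],[0,0,0,31.5,0,0,6],[0,0,0,42,0,0,6],[0,0,0,52.5,0,0,6]]'
python3 -m crank '[[0,0,0,10,0,0,6],[0,0,0,15,0,0,6],[0,0,0,15,0,0,6]]'
python3 -c "
from h import *
for c in ('scene','top'):
  im=shot(c,c+'23.png');cart(im,.1165,.1265,(.45,.6),(.08,.23),n0=10);cart(im,.05,.068,(.43,.65),(-.16,.08),n0=20)
here()"
```

```text
clock: 50.12
position: [0.4816, 0.1217, 0.0919]
ee_rot: [0.307, -0.629, 0.308, 0.644]
contact_force: [-26.9, 17.0, 31.2]
width: 0.0192
p [0.4816 0.1217 0.0919] yaw 128.4 ang -141.9 r 0.0539 F [-26.9  17.   31.2] M [2.2  3.72 1.45] w 0.0192 q [ 0.1   0.29  1.87  0.01  1.   -2.15] 50.125
clock: 50.75
position: [0.4935, 0.1163, 0.1611]
ee_rot: [-0.311, 0.635, -0.311, -0.635]
contact_force: [0.2, -0.1, 0.4]
width: 0.0599
clock: 51.38
position: [0.4932, 0.1164, 0.16]
ee_rot: [0.561, -0.431, 0.561, 0.43]
contact_force: [1.0, 0.2, 0.1]
width: 0.0598
clock: 52.0
position: [0.4932, 0.1163, 0.16]
ee_rot: [0.693, -0.138, 0.694, 0.138]
contact_force: [0.7, -0.6, -0.1]
width: 0.0601
clock: 52.62
position: [0.4932, 0.1163, 0.16]
ee_rot: [0.683, 0.183, 0.683, -0.183]
contact_force: [0.3, 1.2, 0.3]
width: 0.0599
clock: 53.0
position: [0.4931, 0.1164, 0.1601]
ee_rot: [0.654, 0.268, 0.654, -0.268]
contact_force: [0.3, -0.1, 0.8]
width: 0.0599
[324. 205.] 47 z 0.1211 [array([491.1, 121.7]), array([20.5, 19.5]), np.float64(12.4)]
[297. 190.] 248 z 0.0598 [array([453. ,  -1.2]), array([39.9, 69.7]), np.float64(1.1)]
[266. 216.] 302 z 0.0595 [array([589.7,  -7.8]), array([40.5, 70.7]), np.float64(1.7)]
[234. 213.] 21 z 0.0576 [array([641.6, -82.3]), array([16.6,  3.6]), np.float64(0.2)]
[286. 226.] 341 z 0.0602 [array([587.2,  -8.2]), array([38.6, 67.7]), np.float64(2.5)]
[287. 276.] 358 z 0.0603 [array([450.5,  -1.7]), array([38.1, 68.1]), np.float64(0.5)]
p [0.493  0.1165 0.1601] yaw -44.6 ang -128.8 r 0.0495 F [-0.1  0.2  0.1] M [-0.01 -0.05 -0.01] w 0.0602 q [ 0.09  0.23  1.76 -0.    1.15  0.87] 53.1
```

```bash

python3 -m crank '[[4,0,-0.55,0,0,0,6],[7,0,-0.55,0,0,0,6],[7,0,-0.55,0,0,0,6],[7,0,-0.55,0,0,0,3],[7,0,-0.55,0,0,0,1.5]]' 100
python3 -m crank '[[0,0,0,0,0,0,1.5],[0,0,0,0,0,0,1.5],[0,0,0,0,0,0,1.5]]'
python3 -c "
from h import *
here()
rows(225,-44.6,12,10.5)"
```

```text
clock: 53.72
position: [0.49, 0.1206, 0.0916]
ee_rot: [0.655, 0.269, 0.653, -0.268]
contact_force: [-0.9, 0.2, -0.1]
width: 0.0243
clock: 54.1
position: [0.4898, 0.1206, 0.092]
ee_rot: [0.655, 0.269, 0.653, -0.268]
contact_force: [-0.6, -0.7, 5.7]
width: 0.0193
p [0.4898 0.1206 0.092 ] yaw -44.6 ang -134.8 r 0.0485 F [-0.6 -0.7  5.7] M [0.1  0.21 0.07] w 0.0193 q [0.1  0.29 1.87 0.   0.98 0.88] 54.1
[0, np.float64(0.1), np.float64(1.04), -10.5, 0, 0, 1.5]
[0, np.float64(0.42), np.float64(2.04), -21.0, 0, 0, 1.5]
[0, np.float64(0.93), np.float64(2.95), -31.5, 0, 0, 1.5]
[0, np.float64(1.63), np.float64(3.73), -42.0, 0, 0, 1.5]
[0, np.float64(2.47), np.float64(4.35), -52.5, 0, 0, 1.5]
```

```bash

python3 -m crank '[[0,0.1,1.05,-10.5,0,0,1.5],[0,0.4,2.05,-21,0,0,1.5],[0,0.95,2.95,-31.5,0,0,1.5],[0,1.65,3.75,-42,0,0,1.5],[0,2.45,4.35,-52.5,0,0,1.5]]'
python3 -c "
from h import *
here()
rows(285,8,12,10.5)"
```

```text
clock: 54.72
position: [0.532, 0.1071, 0.0919]
ee_rot: [0.702, -0.052, 0.709, 0.051]
contact_force: [-15.4, -0.5, 17.2]
width: 0.0195
p [0.532  0.1071 0.0919] yaw 8.4 ang -80.6 r 0.0486 F [-15.4  -0.5  17.2] M [0.04 1.61 0.62] w 0.0195 q [ 0.07  0.35  1.77 -0.    1.03 -0.07] 54.725
[0, np.float64(0.24), np.float64(1.02), -10.5, 0, 0, 1.5]
[0, np.float64(0.68), np.float64(1.97), -21.0, 0, 0, 1.5]
[0, np.float64(1.31), np.float64(2.8), -31.5, 0, 0, 1.5]
[0, np.float64(2.09), np.float64(3.49), -42.0, 0, 0, 1.5]
[0, np.float64(3.01), np.float64(3.99), -52.5, 0, 0, 1.5]
```

```bash

python3 -m crank '[[0,0.25,1,-10.5,0,0,1.5],[0,0.7,1.95,-21,0,0,1.5],[0,1.3,2.8,-31.5,0,0,1.5],[0,2.1,3.5,-42,0,0,1.5],[0,3,4,-52.5,0,0,1.5]]'
python3 -c "
from h import *
here()
rows(345,60.5,6,6)"
```

```text
clock: 55.35
position: [0.5677, 0.1336, 0.0919]
ee_rot: [0.602, -0.364, 0.615, 0.356]
contact_force: [-11.9, -27.6, 15.9]
width: 0.0194
p [0.5677 0.1336 0.0919] yaw 61.2 ang -26.1 r 0.0487 F [-11.9 -27.6  15.9] M [-3.03  1.38  1.36] w 0.0194 q [ 0.12  0.4   1.68 -0.02  1.07 -0.94] 55.35
[0, np.float64(0.16), np.float64(0.5), -6, 0, 0, 1.5]
[0, np.float64(0.37), np.float64(0.98), -12, 0, 0, 1.5]
[0, np.float64(0.62), np.float64(1.43), -18, 0, 0, 1.5]
[0, np.float64(0.93), np.float64(1.86), -24, 0, 0, 1.5]
[0, np.float64(1.27), np.float64(2.25), -30, 0, 0, 1.5]
```

```bash

python3 -m crank '[[0,0.15,0.5,-6,0,0,1.5],[0,0.35,1,-12,0,0,1.5],[0,0.6,1.45,-18,0,0,1.5],[0,0.6,1.45,-18,0,0,1.5]]'
python3 -c "
from h import *
here()"
python3 -m crank '[[0,0.1,0.5,-6,0,0,1.5],[0,0.15,0.9,-10,0,0,1.5],[0,0.15,0.9,-10,0,0,1.5]]'
python3 -c "
from h import *
here()
im=shot('scene','scene24.png');cart(im,.05,.068,(.43,.65),(-.16,.08),n0=20)
im=shot('top','top24.png');cart(im,.05,.068,(.43,.65),(-.16,.08),n0=20);tray(im)"
```

```text
clock: 55.85
position: [0.5738, 0.1515, 0.0917]
ee_rot: [0.543, -0.452, 0.55, 0.445]
contact_force: [-3.2, -17.0, 6.2]
width: 0.0195
p [0.5738 0.1515 0.0917] yaw 78.8 ang -4.0 r 0.05 F [ -3.2 -17.    6.2] M [-2.61  0.37  0.91] w 0.0195 q [ 0.15  0.41  1.67 -0.01  1.07 -1.22] 55.85
clock: 56.22
position: [0.5728, 0.1545, 0.0917]
ee_rot: [0.498, -0.499, 0.512, 0.49]
contact_force: [-5.1, -33.3, 10.6]
width: 0.0193
p [0.5728 0.1545 0.0917] yaw 88.8 ang -0.6 r 0.0488 F [ -5.1 -33.3  10.6] M [-4.48  1.01  0.32] w 0.0193 q [ 0.16  0.42  1.66 -0.03  1.07 -1.38] 56.225
[300. 193.] 131 z 0.0599 [array([453.7,  15.2]), array([41.6, 42.3]), np.float64(4.7)]
[234. 213.] 22 z 0.061 [array([640.4, -81.9]), array([18.7,  4.8]), np.float64(4.5)]
[273. 222.] 306 z 0.06 [array([590.6,  21.5]), array([42. , 70.7]), np.float64(2.4)]
[275. 227.] 344 z 0.0601 [array([588.5,  21.9]), array([39.1, 67.8]), np.float64(2.4)]
[275. 276.] 361 z 0.0601 [array([451.5,  28.6]), array([38.1, 68.1]), np.float64(0.6)]
tray y [-0.0452  0.0026  0.0561] 0.00606043888825103 1514
```

```bash

python3 -m crank '[[0,-0.1,-0.4,0,0,0,1.5],[0,-0.1,-0.4,0,0,0,4],[0,-0.1,-0.4,0,0,0,5],[-4,-0.1,-0.4,0,0,0,5],[-10,-0.1,-0.4,0,0,0,5]]' 40
python3 -m crank '[[0,0,0,10.5,0,0,5],[0,0,0,21,0,0,5],[0,0,0,31.5,0,0,5],[0,0,0,42,0,0,5],[0,0,0,52.5,0,0,5]]'
python3 -m crank '[[0,0,0,10,0,0,5],[0,0,0,20,0,0,5],[0,0,0,30,0,0,5],[0,0,0,38,0,0,5],[0,0,0,38,0,0,5]]'
python3 - <<'E'
from h import *
for c in('top','scene'):
    im=shot(c,c+'25.png')
    cart(im,.05,.068,(.43,.62),(-.06,.1)); cart(im,.1165,.1265,(.45,.6),(.08,.23),n0=10)
    sl=(slice(190,320),slice(180,460)) if c=='top' else (slice(110,290),slice(190,390))
    cv2.imwrite('pics/c25%s.png'%c,cv2.convertScaleAbs(cv2.resize(im['color'][sl],None,fx=2.8,fy=2.8),alpha=1.6))
here([.590,.0225,.15])
E
```

```text
clock: 56.95
position: [0.5749, 0.1638, 0.1897]
ee_rot: [0.506, -0.492, 0.508, 0.494]
contact_force: [1.2, -0.0, -0.2]
width: 0.0499
clock: 57.58
position: [0.5762, 0.1641, 0.1906]
ee_rot: [0.674, -0.216, 0.673, 0.216]
contact_force: [-0.2, -0.2, 0.7]
width: 0.0499
clock: 58.2
position: [0.5761, 0.164, 0.1906]
ee_rot: [0.707, 0.012, 0.707, -0.012]
contact_force: [0.1, 0.2, -0.2]
width: 0.0498
[275. 227.] 344 z 0.0601 [array([588. ,  21.7]), array([38.2, 67.7]), np.float64(2.5)]
[275. 276.] 363 z 0.0602 [array([451.7,  28.5]), array([38.5, 68.1]), np.float64(0.6)]
[228. 230.] 12 z 0.1211 [array([574.7, 145.8]), array([14.1,  4.9]), np.float64(3.6)]
[302. 193.] 183 z 0.0599 [array([455.2,  20.4]), array([53.3, 40.3]), np.float64(87.4)]
[273. 222.] 309 z 0.0598 [array([589.9,  21.4]), array([41.5, 70.7]), np.float64(1.2)]
[314. 231.] 49 z 0.1225 [array([575.7, 154.5]), array([19. , 18.4]), np.float64(7.5)]
p [0.576  0.1637 0.1904] yaw -2.0 ang 9.5 r 0.0527 F [-0.2  0.3  0.3] M [ 0.   -0.02  0.02] w 0.05 q [0.16 0.34 1.52 0.   1.28 0.19] 58.3
to [  4.04 -14.06   1.88]
```

View pics/c25top.png

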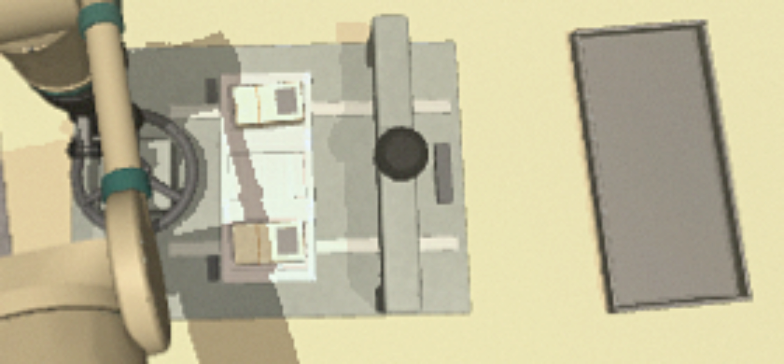

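```bash

python3 -m crank '[[0,-5,0.7,0,0,0,5.4],[0,-10,1.3,0,0,0,5.4],[0,-14.1,1.8,0,0,0,5.4],[4,-14.1,1.8,0,0,0,5.4],[8,-14.1,1.8,0,0,0,5.4]]' 40
python3 -m crank '[[2,0,0,0,0,0,5.4],[2,0,0,0,0,0,5.4],[2,0,0,0,0,0,5.4]]'
python3 -c "
from h import *
here([.589,.0222,.036])"
```

```text
clock: 58.92
position: [0.5894, 0.0209, 0.1101]
ee_rot: [0.708, 0.013, 0.706, -0.013]
contact_force: [0.1, 0.1, -0.3]
width: 0.054
clock: 59.3
position: [0.5896, 0.0217, 0.0913]
ee_rot: [0.708, 0.013, 0.706, -0.013]
contact_force: [-0.2, 0.3, 0.3]
width: 0.0543
p [0.5896 0.0217 0.0913] yaw -2.1 ang -63.8 r 0.1486 F [-0.2  0.3  0.3] M [-0.01 -0.04  0.01] w 0.0543 q [-0.08  0.41  1.68 -0.    1.05 -0.04] 59.3
to [ 5.53  0.05 -0.07]
```

```bash

python3 -m crank '[[3,0.05,-0.05,0,0,0,5.4],[5.5,0.05,-0.05,0,0,0,5.4],[5.5,0.05,-0.05,0,0,0,5.4],[5.5,0.05,-0.05,0,0,0,3],[5.5,0.05,-0.05,0,0,0,3]]' 40
python3 -m crank '[[0,0,0,0,0,0,3],[0,0,0,0,0,0,3],[-5,0,0,0,0,0,3],[-11,0,0,0,0,0,3],[-17.5,0,0,0,0,0,3]]'
python3 -c "
from h import *
here([.575,-.3750,.22])"
```

```text
clock: 59.92
position: [0.5896, 0.0221, 0.0371]
ee_rot: [0.708, 0.013, 0.706, -0.013]
contact_force: [1.0, 0.8, 2.5]
width: 0.0377
clock: 60.55
position: [0.5875, 0.0222, 0.2093]
ee_rot: [0.707, 0.013, 0.707, -0.013]
contact_force: [0.3, -0.4, -0.6]
width: 0.0374
p [0.5875 0.0222 0.2093] yaw -2.1 ang -64.5 r 0.1472 F [ 0.3 -0.4 -0.6] M [ 0.03 -0.08 -0.06] w 0.0374 q [-0.08  0.31  1.51 -0.    1.32 -0.04] 60.55
to [ -1.07 -39.74   0.22]
```

```bash

python3 -m crank '[[-1,-6,0,0,0,0,3],[-1,-12,0.1,0,0,0,3],[-1,-18,0.1,0,0,0,3],[-1,-24,0.2,0,0,0,3],[-1,-30,0.2,0,0,0,3]]'
python3 -m crank '[[0,-5,0,0,0,0,3],[0,-9.7,0,0,0,0,3],[5,-9.7,0,0,0,0,3],[10,-9.7,0,0,0,0,3],[13,-9.7,0,0,0,0,3]]'
python3 -m crank '[[1,0,0,0,0,0,3],[1,0,0,0,0,0,3]]'
python3 -c "
from h import *
here([.575,-.3750,.017])
im=shot('scene','scene26.png'); cv2.imwrite('pics/c26.png',cv2.convertScaleAbs(cv2.resize(im['color'][80:260,130:370],None,fx=3,fy=3),alpha=1.6))"
```

```text
clock: 61.18
position: [0.5786, -0.2794, 0.2179]
ee_rot: [0.707, 0.013, 0.707, -0.013]
contact_force: [0.6, -0.1, -1.1]
width: 0.0373
clock: 61.8
position: [0.5737, -0.3737, 0.0847]
ee_rot: [0.706, 0.014, 0.708, -0.012]
contact_force: [-0.3, 0.3, -0.7]
width: 0.0376
clock: 62.05
position: [0.5755, -0.3747, 0.0779]
ee_rot: [0.707, 0.013, 0.707, -0.013]
contact_force: [0.8, 0.3, -0.5]
width: 0.0374
p [ 0.5755 -0.3747  0.0779] yaw -2.1 ang -84.5 r 0.5322 F [ 0.8  0.3 -0.5] M [-0.01  0.02  0.03] w 0.0374 q [-0.68  0.55  1.46 -0.    1.14 -0.64] 62.05
to [ 6.09 -0.03 -0.04]
```

View pics/c26.png

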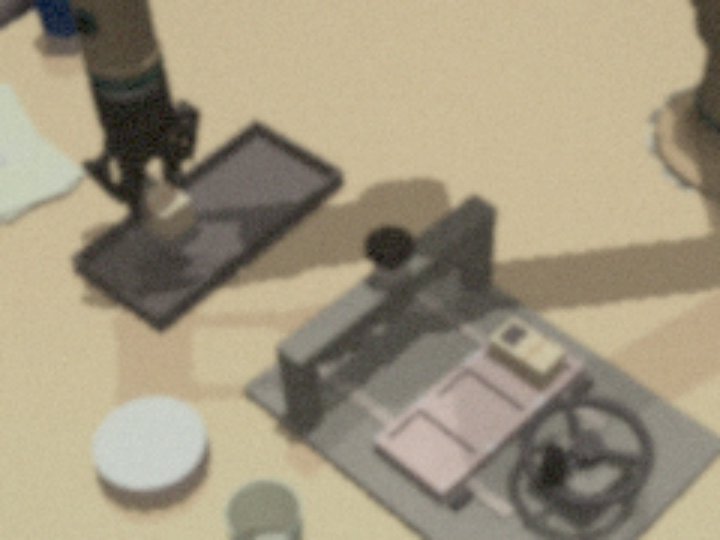

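```bash

python3 -m crank '[[3,0,0,0,0,0,3],[5,0,0,0,0,0,3],[5.8,0,0,0,0,0,3],[5.8,0,0,0,0,0,3],[5.8,0,0,0,0,0,3]]'
python3 -c "
from h import *
here()"
python3 -m crank '[[0,0,0,0,0,0,4.5],[0,0,0,0,0,0,5],[-4,0,0,0,0,0,5],[-10,0,0,0,0,0,5],[-16,0,0,0,0,0,5]]'
python3 -m crank '[[-4,6,0,0,0,0,5],[-4,12,-1,0,0,0,5],[-4,18,-2,0,0,0,5],[-4,24,-4,0,0,0,5],[-4,30,-6,0,0,0,5]]'
python3 - <<'E'
from h import *
for c in('top','scene'):
    im=shot(c,c+'27.png')
    cart(im,.05,.068,(.43,.62),(-.06,.1)); cart(im,.03,.05,(.36,.68),(-.45,-.29),n0=10)
here([.4525,.0285,.10])
E
```

```text
clock: 62.72
position: [0.5763, -0.3753, 0.0214]
ee_rot: [0.708, 0.012, 0.706, -0.014]
contact_force: [-0.4, -0.4, -0.8]
width: 0.0372
p [ 0.5763 -0.3753  0.0214] yaw -2.1 ang -84.4 r 0.5329 F [-0.4 -0.4 -0.8] M [-0.02 -0.01 -0.03] w 0.0372 q [-0.68  0.6   1.52 -0.    1.02 -0.64] 62.725
clock: 63.35
position: [0.5753, -0.3745, 0.1815]
ee_rot: [0.707, 0.013, 0.707, -0.013]
contact_force: [0.6, -1.2, -0.5]
width: 0.05
clock: 63.98
position: [0.5277, -0.0767, 0.2202]
ee_rot: [0.707, 0.013, 0.707, -0.013]
contact_force: [0.0, 0.6, -0.2]
width: 0.05
[273. 276.] 283 z 0.0602 [array([451.4,  32. ]), array([37.9, 61.4]), np.float64(1.1)]
[414. 225.] 348 z 0.0411 [array([ 576.4, -373.3]), array([70.4, 39.3]), np.float64(89.7)]
[305. 195.] 274 z 0.0597 [array([453.7,  28.2]), array([41.7, 70. ]), np.float64(0.3)]
[184. 158.] 221 z 0.0407 [array([ 578.6, -372.3]), array([71.2, 39.4]), np.float64(89.8)]
p [ 0.5255 -0.0728  0.2205] yaw -1.8 ang -89.6 r 0.2278 F [ 0.4 -1.5 -0. ] M [-0.06 -0.02 -0.  ] w 0.0499 q [-0.27  0.22  1.61  0.    1.31 -0.24] 64.075
to [12.09  9.86 -7.59]
```

First carton lies flat in the mail-out tray (top at 41 mm, so its underside is on the floor). On to the second.

```bash

python3 -m crank '[[0,3.5,-2.5,0,0,0,5.4],[0,7,-5,0,0,0,5.4],[0,9.9,-7.5,0,0,0,5.4],[5,9.9,-7.5,0,0,0,5.4],[10,9.9,-7.5,0,0,0,5.4]]' 40
python3 -m crank '[[1,0,0,0,0,0,5.4],[1,0,0,0,0,0,5.4],[1,0,0,0,0,0,5.4]]'
python3 -c "
from h import *
here([.452,.0285,.036])"
```

```text
clock: 64.7
position: [0.4581, 0.023, 0.12]
ee_rot: [0.709, 0.012, 0.705, -0.013]
contact_force: [-0.1, -0.6, -0.3]
width: 0.0543
clock: 65.08
position: [0.4589, 0.0227, 0.1115]
ee_rot: [0.708, 0.013, 0.706, -0.013]
contact_force: [0.1, -0.8, -0.4]
width: 0.0538
p [0.4589 0.0227 0.1115] yaw -2.1 ang -116.2 r 0.1474 F [ 0.1 -0.8 -0.4] M [-0.01  0.03 -0.02] w 0.0538 q [-0.1   0.21  1.93 -0.    1.   -0.06] 65.075
to [ 7.55  0.55 -0.74]
```

```bash

python3 -m crank '[[0,0.55,-0.7,0,0,0,5.4],[3,0.55,-0.7,0,0,0,5.4],[4,0.55,-0.7,0,0,0,5.4],[4,0.55,-0.7,0,0,0,5.4]]'
python3 -c "
from h import *
here([.452,.0285,.036])"
python3 -m crank '[[2,0,0,0,0,0,5.4],[3.5,0,0,0,0,0,5.4],[3.5,0,0,0,0,0,5.4],[3.5,0,0,0,0,0,3],[3.5,0,0,0,0,0,3]]' 40
python3 -m crank '[[0,0,0,0,0,0,3],[0,0,0,0,0,0,3],[-5,0,0,0,0,0,3],[-11,0,0,0,0,0,3],[-18,0,0,0,0,0,3]]'
python3 -c "
from h import *
here([.455,-.3735,.23])"
```

```text
clock: 65.58
position: [0.4498, 0.029, 0.0698]
ee_rot: [0.707, 0.013, 0.707, -0.013]
contact_force: [0.4, 0.1, -0.2]
width: 0.0542
p [0.4498 0.029  0.0698] yaw -2.1 ang -120.5 r 0.1462 F [ 0.4  0.1 -0.2] M [-0.07  0.01  0.01] w 0.0542 q [-0.09  0.25  2.   -0.    0.89 -0.05] 65.575
to [ 3.38 -0.05  0.22]
clock: 66.2
position: [0.4512, 0.0288, 0.0359]
ee_rot: [0.708, 0.013, 0.706, -0.013]
contact_force: [-0.2, 0.2, 4.3]
width: 0.0376
clock: 66.82
position: [0.4495, 0.029, 0.2089]
ee_rot: [0.707, 0.013, 0.707, -0.013]
contact_force: [1.8, 0.5, -1.7]
width: 0.0374
p [0.4495 0.029  0.2089] yaw -2.1 ang -120.6 r 0.1464 F [ 1.8  0.5 -1.7] M [-0.01 -0.06  0.01] w 0.0374 q [-0.09  0.1   1.79 -0.    1.25 -0.05] 66.825
to [ -2.11 -40.2    2.04]
```

```bash

python3 -m crank '[[-1.5,-6,0.3,0,0,0,3],[-1.5,-12,0.6,0,0,0,3],[-1.5,-18,0.9,0,0,0,3],[-1.5,-24,1.2,0,0,0,3],[-1.5,-30,1.5,0,0,0,3]]'
python3 -m crank '[[0,-5,0.2,0,0,0,3],[0,-10.2,0.5,0,0,0,3],[5,-10.2,0.5,0,0,0,3],[10,-10.2,0.5,0,0,0,3],[14,-10.2,0.5,0,0,0,3]]'
python3 -m crank '[[1,0,0,0,0,0,3],[1,0,0,0,0,0,3],[1,0,0,0,0,0,3]]'
python3 -c "
from h import *
here([.455,-.3735,.019])"
```

```text
clock: 67.45
position: [0.4536, -0.2731, 0.2223]
ee_rot: [0.707, 0.013, 0.707, -0.013]
contact_force: [-0.2, 0.1, -1.1]
width: 0.0376
clock: 68.08
position: [0.4543, -0.373, 0.0801]
ee_rot: [0.706, 0.014, 0.708, -0.013]
contact_force: [0.5, 0.4, -1.2]
width: 0.0375
clock: 68.45
position: [0.4565, -0.3747, 0.0743]
ee_rot: [0.708, 0.012, 0.706, -0.014]
contact_force: [0.1, -0.1, -1.5]
width: 0.0375
p [ 0.4565 -0.3747  0.0743] yaw -2.1 ang -97.3 r 0.534 F [ 0.1 -0.1 -1.5] M [0.01 0.01 0.02] w 0.0375 q [-0.81  0.42  1.7  -0.    1.01 -0.77] 68.45
to [ 5.53  0.13 -0.17]
```

```bash

python3 -m crank '[[3,0,0,0,0,0,3],[5,0,0,0,0,0,3],[5.5,0,0,0,0,0,3],[5.5,0,0,0,0,0,3],[5.6,0,0,0,0,0,3]]'
python3 -c "
from h import *
here()"
python3 -m crank '[[0,0,0,0,0,0,4.5],[0,0,0,0,0,0,5],[-4,0,0,0,0,0,5],[-10,0,0,0,0,0,5],[-16,0,0,0,0,0,5]]'
python3 -m crank '[[-4,-6,-1,0,0,0,5],[-4,-12,-2,0,0,0,5],[-4,-12,-2,0,0,0,5],[-4,-12,-2,0,0,0,5]]'
python3 - <<'E'
from h import *
for c in('top','scene'):
    im=shot(c,c+'28.png')
    cart(im,.05,.068,(.43,.62),(-.06,.1)); cart(im,.03,.05,(.36,.68),(-.45,-.29),n0=10)
    W=cloud(im); x,y,z=W[...,0],W[...,1],W[...,2]; cart(im,.165,.185,(.45,.6),(-.15,-.03),n0=10);tray(im) if c=='top' else 0
    cart(im,.1165,.1265,(.45,.6),(.08,.23),n0=10)
    cv2.imwrite('pics/c28%s.png'%c,cv2.convertScaleAbs(cv2.resize(im['color'],(800,600)),alpha=1.6))
here()
E
```

```text
clock: 69.08
position: [0.4562, -0.3744, 0.0177]
ee_rot: [0.708, 0.012, 0.706, -0.014]
contact_force: [0.2, -0.5, -1.3]
width: 0.0373
p [ 0.4562 -0.3744  0.0177] yaw -2.1 ang -97.3 r 0.5338 F [ 0.2 -0.5 -1.3] M [-0.   -0.02  0.03] w 0.0373 q [-0.81  0.49  1.76 -0.    0.89 -0.77] 69.075
clock: 69.7
position: [0.4552, -0.3734, 0.1781]
ee_rot: [0.707, 0.013, 0.707, -0.013]
contact_force: [1.1, -0.7, 0.1]
width: 0.0501
clock: 70.2
position: [0.4304, -0.4927, 0.2158]
ee_rot: [0.707, 0.014, 0.707, -0.013]
contact_force: [-0.3, 0.8, 0.0]
width: 0.05
[414. 225.] 348 z 0.0412 [array([ 576., -374.]), array([71. , 38.7]), np.float64(89.4)]
[420. 267.] 343 z 0.0416 [array([ 456.8, -374.4]), array([38.1, 70. ]), np.float64(1.5)]
[323. 245.] 292 z 0.1754 [array([515.9, -93.1]), array([44.7, 47.4]), np.float64(87.5)]
tray y [-0.0449  0.0013  0.0547] 0.005976553535413893 2226
[225. 230.] 53 z 0.1217 [array([572.9, 152.2]), array([18.4, 18.7]), np.float64(87.1)]
[211. 139.] 203 z 0.0406 [array([ 457.5, -372.7]), array([72.5, 43. ]), np.float64(89.2)]
[184. 158.] 219 z 0.0408 [array([ 578.1, -373.1]), array([72.8, 40.7]), np.float64(89.4)]
[259. 161.] 183 z 0.1745 [array([519.7, -91.7]), array([44.8, 45.4]), np.float64(40.0)]
[314. 231.] 48 z 0.1215 [array([576.3, 154.1]), array([19.2, 18.7]), np.float64(56.5)]
p [ 0.4309 -0.4912  0.2158] yaw -2.1 ang -98.2 r 0.6529 F [ 0.   0.9 -0.6] M [0.04 0.   0.  ] w 0.0502 q [-0.96  0.4   1.35  0.    1.39 -0.92] 70.3
```

View pics/c28top.png

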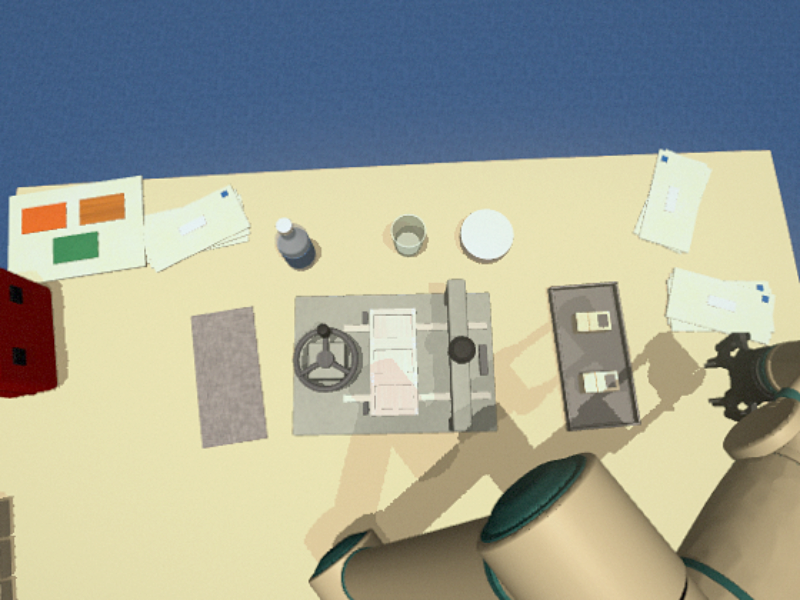

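View pics/c28scene.png

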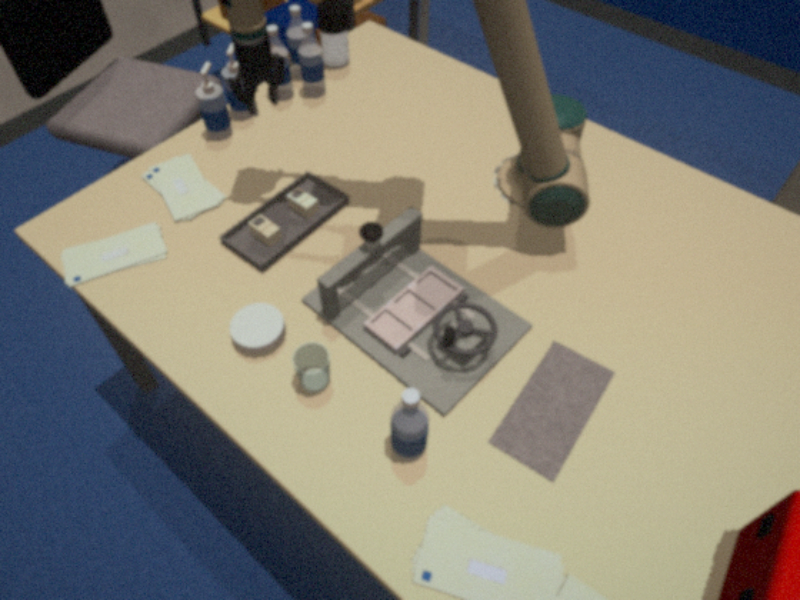

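```bash
python3 -c "
from rig import manip
print(manip.sign_off())"
```

```text
the job is handed in; nothing more can be done
None
```

I stamped both cartons on the mat and moved them to the mail-out tray, then handed the job in at about 70 s. Only two cartons were present.

**Press steps:** I cranked the tray out, placed the cartons in the two end pockets and cranked the tray in. At each end I judged the stop by the crank force rising with little or no further movement. I pushed the plunger down about 20 mm, until the force climbed to about 50 N with no more travel. It came back up, and I cranked the loaded tray out again.

**Last checks:**
- **Cartons:** both lie flat with their grey panels up. Their tops are at about 41 mm, which puts their undersides on the tray floor. They sit at about x = ±60 mm along the tray.
- **Press:** the tray is out, with its edge and the crank knob where they were at the first loading stop. The plunger is up, at about 175 mm in the images.
- **Other items and robot:** the water bottle, beaker and plates look unmoved in the last pictures, though I didn't measure them. The gripper is clear of everything, with no contact force.

**What went wrong on the way:** twice the crank knob slipped out of the grip while the gripper held a fixed direction, with peaks of about 45–65 N on the wrist. I re-gripped each time, and for the rest of the cranking I turned the gripper along with the wheel. One carton slid about 3 mm inside its pocket, well within tolerance.

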